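Dunk-wash the airbrush parts

TASK

Load the blue dunk washer: pour all the brass fittings out of the orange cup into the basket, lay every loose airbrush body that is on the table inside the basket too, and stand the empty cup upright on the round green pad. Only when everything dirty lies in the basket, wash it with three full strokes: press the red plunger head right down to its stop, hold it there for a moment, and let it come fully up again each time. Leave the paint jars where they are, upright.

Things in the scene. Friction and masses are not known exactly. Their poses are not given: they have to be found in the camera images.
- basket_in (a point): Centre of the inner floor of the washer's basket: an open-topped aluminium basket, 212 mm (x) by 172 mm (y) inside, 66 mm deep, walls 4 mm, standing in a low blue tank (236 x 196 mm, 90 mm high, fixed to the table; it faces another way from start to start). Axes: x and y along the basket's sides, z up. With the plunger up this floor is 56 mm and the basket's rim 122 mm above the table. The basket hangs on the plunger and goes down and up with it.
- head_top (a point): Centre of the top face of the plunger's head: a red round knob, 52 mm in diameter, 20 mm thick, on a steel rod, beside the basket (130 mm along the basket's +y axis from its centre); the top face is 190 mm above the table with the plunger up. It is pressed straight down.
- head: The same red plunger head; origin at the centre of its underside, 20 mm below head_top. z up.
- plunger (a joint): How far the plunger is pressed down: 0 m = fully up, 0.030 m = down at its stop. A damped spring drives it back up by itself within about a second when let go; empty, about 8 N starts it and about 16 N holds it at the stop; up to 6 N less with a full basket.
- cup: Round orange plastic cup, 62 mm outside diameter, 58 mm high, wall 3.5 mm, floor 4 mm thick, smooth, about 50 g, open at the top; it holds the brass fittings. Origin at the centre of its underside, z along its axis to the mouth.
- cup_rim (a point): Centre of the cup's mouth, 58 mm above its underside along the cup's z axis.
- pad: Low round pad, fixed to the table, black edge and green top, 110 mm in diameter, 6 mm high, the place for the empty cup. Origin at the centre of its underside.
- airbrush0: Dirty steel airbrush body (two to four of these are on the table, the rest absent): a T of round bar lying flat. Barrel 96 mm long and 18 mm thick along its x axis, centred on the origin; a valve stub 14 mm thick, 32 mm long, branches off along +y at x = +20 mm. Origin under the barrel's middle, 9 mm below the barrel's axis; about 80 g, balanced near the origin. Starts with z up; a knock may roll it over.
- airbrush1: Dirty steel airbrush body (two to four of these are on the table, the rest absent): a T of round bar lying flat. Barrel 96 mm long and 18 mm thick along its x axis, centred on the origin; a valve stub 14 mm thick, 32 mm long, branches off along +y at x = +20 mm. Origin under the barrel's middle, 9 mm below the barrel's axis; about 80 g, balanced near the origin. Starts with z up; a knock may roll it over.
- airbrush2: Dirty steel airbrush body (two to four of these are on the table, the rest absent): a T of round bar lying flat. Barrel 96 mm long and 18 mm thick along its x axis, centred on the origin; a valve stub 14 mm thick, 32 mm long, branches off along +y at x = +20 mm. Origin under the barrel's middle, 9 mm below the barrel's axis; about 80 g, balanced near the origin. Starts with z up; a knock may roll it over.
- airbrush3: Dirty steel airbrush body (two to four of these are on the table, the rest absent): a T of round bar lying flat. Barrel 96 mm long and 18 mm thick along its x axis, centred on the origin; a valve stub 14 mm thick, 32 mm long, branches off along +y at x = +20 mm. Origin under the barrel's middle, 9 mm below the barrel's axis; about 80 g, balanced near the origin. Starts with z up; a knock may roll it over.
- fitting0: Round brass hose fitting (five to eight of these start in the cup, the rest absent): a plain cylinder 18 mm in diameter and 18 mm high with a dark band, 15 g, smooth; it can roll. Origin at the centre of its underside, z along its axis.
- fitting1: Round brass hose fitting (five to eight of these start in the cup, the rest absent): a plain cylinder 18 mm in diameter and 18 mm high with a dark band, 15 g, smooth; it can roll. Origin at the centre of its underside, z along its axis.
- fitting2: Round brass hose fitting (five to eight of these start in the cup, the rest absent): a plain cylinder 18 mm in diameter and 18 mm high with a dark band, 15 g, smooth; it can roll. Origin at the centre of its underside, z along its axis.
- fitting3: Round brass hose fitting (five to eight of these start in the cup, the rest absent): a plain cylinder 18 mm in diameter and 18 mm high with a dark band, 15 g, smooth; it can roll. Origin at the centre of its underside, z along its axis.
- fitting4: Round brass hose fitting (five to eight of these start in the cup, the rest absent): a plain cylinder 18 mm in diameter and 18 mm high with a dark band, 15 g, smooth; it can roll. Origin at the centre of its underside, z along its axis.
- fitting5: Round brass hose fitting (five to eight of these start in the cup, the rest absent): a plain cylinder 18 mm in diameter and 18 mm high with a dark band, 15 g, smooth; it can roll. Origin at the centre of its underside, z along its axis.
- fitting6: Round brass hose fitting (five to eight of these start in the cup, the rest absent): a plain cylinder 18 mm in diameter and 18 mm high with a dark band, 15 g, smooth; it can roll. Origin at the centre of its underside, z along its axis.
- fitting7: Round brass hose fitting (five to eight of these start in the cup, the rest absent): a plain cylinder 18 mm in diameter and 18 mm high with a dark band, 15 g, smooth; it can roll. Origin at the centre of its underside, z along its axis.
- jar_a: Small paint jar, 34 mm in diameter, 34 mm high, a bystander: leave it alone. Origin at the centre of its underside.
- jar_b: Small paint jar, 34 mm in diameter, 34 mm high, a bystander: leave it alone. Origin at the centre of its underside.
- jar_c: Small paint jar, 34 mm in diameter, 34 mm high, a bystander: leave it alone. Origin at the centre of its underside.
Not all that is in view belongs to the job. What is shaped like the airbrush2 but pink is not meant. Several things look just like the pad: the one meant starts farthest to the robot's left.

How it is judged:
By the outcome, as a careful person would: the job done as asked, in the order asked, and still so for the second after the job is handed in, with the robot touching nothing.
Of airbrush0, airbrush1, airbrush2, airbrush3 only 2 to 4 are there at a start; the rules pass over those that are not, and their reading is None.
Of fitting4, fitting5, fitting6, fitting7 only 1 to 4 are there at a start; the rules pass over those that are not, and their reading is None.
At some moment in a run one of airbrush0, airbrush1, airbrush2, airbrush3 may be knocked a few centimetres aside while the robot is not near it.
It also fails if it takes over 210 s, if anything falls off the work surface, if the arm or the gripper's body presses on something with over 40 N, if the wrist force passes 120 N, or if a joint passes its speed limit or range.

ROBOT

A 6-joint arm with a two-finger parallel gripper is mounted at the origin on the work surface. World frame = base frame: x ahead of the robot, y to its left, z up, the work surface at z = 0. Lengths are in m, angles in degrees, forces in N, time in s.
With the tool pointing down it reaches from about 0.25 to 0.725 m from the base axis. Payload 9.7 kg.
Tool frame: the origin (TCP) lies between the finger pads; the fingertips stand 17 mm ahead of it and the grasp point (between the pads) lies 2 mm behind it; z points along the fingers, y is the direction in which the jaws open and shut (so a half turn about z gives the same grasp; the last joint's range is limited). The gripper opens to 85 mm and grips with 20 to 120 N. Pads are 22 mm wide; open, the fingers measure 114 mm over their backs; the gripper's body (76 mm by 85 mm) begins 54 mm behind the grasp point. The pads swing forward as they close: fully open they stand 13 mm farther back than shut.
Start: joints at [76.604, 4.979, 10.078, 95.1, 0, 90], TCP at [0.127, 0.535, 0.248] pointing down, gripper open.
Joint ranges: [-179.16, 179.16], [-48.56, 103.87], [-65.8, 70.77], [-126.05, 130.52], [-82.76, 87.17], [-180, 180]. Speed limits (degrees/s): [127.2, 127.2, 147.25, 180, 180, 180].

INTERFACE

Orientations are given as [roll, pitch, yaw] about the fixed x, y, z axes, in that order (R = Rz(yaw) Ry(pitch) Rx(roll)).
In Python, from workcell import monitor, cams, order gives the robot as it stands. The module is installed in compiled form; this text tells all that it offers.
- The arm moves only by the shell command python3 -m handwheel 'ROWS' [OPENING] [FORCE]. ROWS is JSON, a list of rows, each a list of 6 numbers: the shift along the tool's x, y, z in m, then the turn, a rotation vector about the tool's x, y, z in degrees. In form: [[tx, ty, tz, wx, wy, wz], ...]. A call has exactly 8 rows; each row shifts and turns the commanded pose from where the row before left it, along the tool's axes as they then stand; what a row does not reach is not made up. A row lasts 1/12 s, in which the tool goes at most 41.7 mm and 7.16 degrees, less where a joint would pass 70% of its speed; a pose out of reach is approached as far as the arm can. A call is refused whole if a number of a shift passes 0.0417 or a number of a turn 7.16, either way. A call with a gripper value outside its range is refused whole. OPENING is the opening, from -1 (shut) to 1 (fully open), set as the call begins (- or left out, the last holds). The fingers move at their own pace and stop on an object; FORCE is the grip in N (left out, the last holds). Time passes only in rows, so rows that do not move let the fingers close, or fill a call up. It gives the time, the measured TCP pose, the force and the opening at its end, in the units of the state.
- monitor.get_obs(): the state, without advancing time (a new reading comes with each control period).
- cams.camera(name): name is "scene" or "top" or "wrist"; returns a dict with "img" (420x560x3 uint8, red, green, blue), "depth" (420x560 float32, m along the optical axis (not along the pixel's ray), 0 where there is no reading), "fx", "fy", "cx", "cy" (pixels), "distortion" ([k1, k2, p1, p2, k3] as OpenCV has them; the pictures are not rectified), "rvec" (rotation vector, rad) and "tvec" (3), from world to camera coordinates, as OpenCV has them; the wrist camera has in their place "tool_from_camera" (4x4, takes a point from camera to tool coordinates, whose origin is the TCP and whose axes are the flange's). Camera axes: x right, y down, z forward; pixel columns grow to the right and rows downward; lengths in m; the calibration is good to about 2 mm. A picture is of the moment at which its call begins: read the wrist's pose just before it.
- order.job_done(): hands the job in, once; it reports no verdict.
The state is a dict: "time": time; "q": joint angles; "qd": joint speeds; "joint_efforts": joint torques, N m; "ee_pos": TCP position; "tcp_rot": TCP orientation; "wrist_force": force on the tool from outside, world axes, zero at the start; "torque": the same for the moment, N m; "opening": finger opening in m.
Only numpy, scipy, OpenCV 4.12 (cv2) and the standard library are available. Lean on these libraries where they do the work, as an engineer would, in place of code of your own. Each camera call takes 0.05 s, during which the arm holds its last target. There are 200 camera calls.

## Working session

There is one attempt and no reset: what is moved stays moved. The work goes in short steps, Python scripts to look and compute and a shell command to move; the robot and the scene stay as the last step left them, time stands still between calls to the robot, and variables do not carry over. Pictures are saved under pics/ and viewed, about 12 in all and at most 16, crops included, and the job is handed in when it is done.

```bash
mkdir -p pics; cat > h.py <<'E'
import numpy as np, cv2
from scipy.spatial.transform import Rotation as R
from workcell import monitor, cams, order
def obs(): return monitor.get_obs()
def Tt(o):
    T=np.eye(4); T[:3,:3]=R.from_euler('xyz',o['tcp_rot'],degrees=True).as_matrix(); T[:3,3]=o['ee_pos']; return T
def shot(name):
    o=obs(); c=cams.camera(name)
    K=np.array([[c['fx'],0,c['cx']],[0,c['fy'],c['cy']],[0,0,1.]]); d=np.array(c['distortion'])
    if name=='wrist': W=Tt(o)@np.array(c['tool_from_camera'])
    else:
        M=np.eye(4); M[:3,:3]=cv2.Rodrigues(np.array(c['rvec'],float))[0]; M[:3,3]=np.ravel(c['tvec']); W=np.linalg.inv(M)
    h,w=c['depth'].shape
    uv=np.stack(np.meshgrid(np.arange(w),np.arange(h)),-1).reshape(-1,1,2).astype(np.float32)
    n=cv2.undistortPoints(uv,K,d).reshape(h,w,2)
    P=np.concatenate([n,np.ones((h,w,1))],-1)*c['depth'][...,None]
    c['xyz']=P@W[:3,:3].T+W[:3,3]; c['xyz'][c['depth']==0]=np.nan
    c['W']=W;c['n']=n;c['K']=K
    return c
def save(c,f,crop=None,s=1):
    im=c['img'][...,::-1]
    if crop: im=im[crop[1]:crop[3],crop[0]:crop[2]]
    cv2.imwrite('pics/'+f,cv2.resize(im,None,fx=s,fy=s,interpolation=cv2.INTER_CUBIC))
E
python3 - <<'E'
from h import *
o=obs();print(o)
a=shot('top');b=shot('scene')
np.savez('top0.npz',img=a['img'],xyz=a['xyz'],n=a['n'],W=a['W'])
print(a['W'],b['W'])
save(a,'top0.png',s=1.4);save(b,'scene0.png',s=1.4)
E
```

```text
{'time': 0.0, 'q': array([ 7.66036496e+01,  5.01092936e+00,  1.00354449e+01,  9.50982879e+01,
       -9.17691010e-04,  9.00012817e+01]), 'qd': array([ 0.01706549,  0.0127972 ,  0.06931945, -0.02039393,  0.00295017,
       -0.03961256]), 'joint_efforts': array([ 4.53139164e-04, -5.20392752e+01,  4.64799607e+01,  1.65140675e-02,
        9.27703627e-05, -1.26964178e-06]), 'ee_pos': array([0.12738691, 0.53484688, 0.24759355]), 'tcp_rot': array([-1.79926228e+02,  9.19340511e-04,  1.66602369e+02]), 'wrist_force': array([0.92678412, 0.49062768, 0.49554679]), 'torque': array([-0.06134678, -0.04887036,  0.00665777]), 'opening': 0.08540868856015475}
[[ 1.35019936e-02 -9.98779834e-01  4.75030490e-02  4.85244407e-01]
 [-9.99908587e-01 -1.34526641e-02  1.35801303e-03  1.00939723e-02]
 [-7.17313466e-04 -4.75170424e-02 -9.98870170e-01  1.34082811e+00]
 [ 0.00000000e+00  0.00000000e+00  0.00000000e+00  1.00000000e+00]] [[ 0.56174384  0.56063571 -0.6083843   1.17263772]
 [ 0.82715029 -0.36609294  0.42637819 -0.41626744]
 [ 0.01631764 -0.74274057 -0.66938045  0.80685928]
 [ 0.          0.          0.          1.        ]]
```

View pics/top0.png

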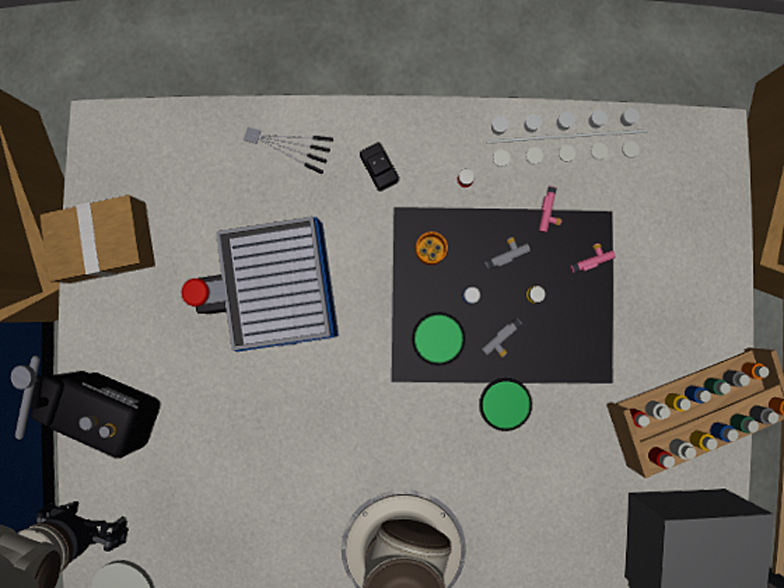

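View pics/scene0.png

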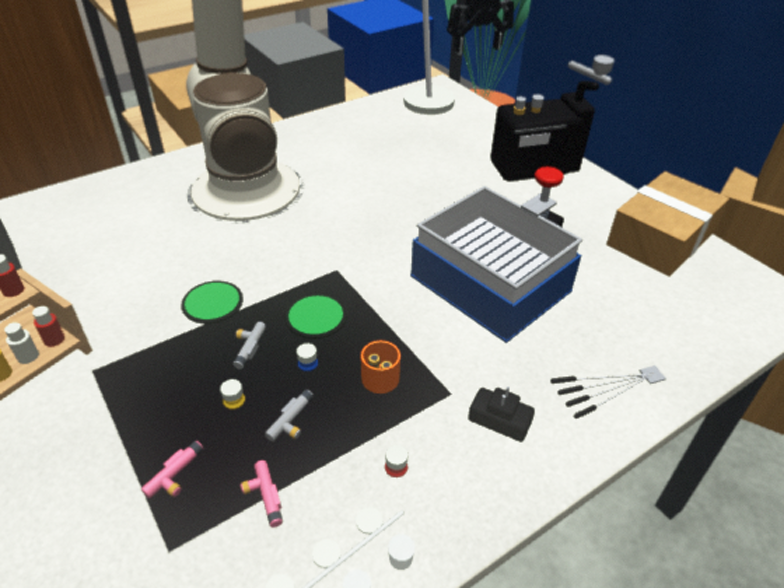

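Top view (1.4× scale):
- **Cup:** orange, at (431,247).
- **Airbrushes:** grey bodies at (508,253) and (502,336). The look-alikes are pink, at (548,210) and (594,258), and are excluded.
- **Pads:** green at (438,338) and (505,404). The left one, (438,338), is meant.
- **Washer:** basket at (278,284), red head at (195,292).
- **Jars:** (472,295), (537,294) and (466,178).

Next I'll measure these and make one close crop.

```bash
python3 - <<'E'
from h import *
z=np.load('top0.npz');im,xyz=z['img'],z['xyz']
hsv=cv2.cvtColor(im,cv2.COLOR_RGB2HSV).astype(int);H,S,V=hsv[...,0],hsv[...,1],hsv[...,2]
Z=xyz[...,2]
def rep(n,m,amin=30):
    k,l,s,c=cv2.connectedComponentsWithStats(m.astype(np.uint8))
    for i in range(1,k):
        if s[i,4]<amin: continue
        p=xyz[l==i]; p=p[~np.isnan(p[:,0])]
        q=(p[:,:2]-p[:,:2].mean(0)); w,v=np.linalg.eigh(np.cov(q.T)); a=np.degrees(np.arctan2(v[1,1],v[0,1]))
        print(n,'px',c[i].round(),'n',s[i,4],'mean',np.nanmean(p,0).round(4),'mid',((p.min(0)+p.max(0))/2).round(4),'zmax',p[:,2].max().round(3),'ang',a.round(1),'sd',np.sqrt(w).round(4))
T=(xyz[...,0]>.1)&(xyz[...,0]<.85)&(abs(xyz[...,1])<.6)
rep('green',(H>50)&(H<80)&(S>120)&T,300)
rep('red',((H<5)|(H>174))&(S>180)&T&(Z>.15))
rep('orange',(H>5)&(H<16)&(S>150)&T&(Z>.035)&(Z<.1),40)
mat=T&(abs(xyz[...,1]+.13)<.2)&(Z>.006)&(Z<.05)
rep('obj',mat&~((H>50)&(H<80)&(S>120)),60)
b=(Z>.1)&(Z<.135)&T&(xyz[...,1]>.08)&(xyz[...,1]<.4)
rep('rim',b,60)
p=xyz[b][:,:2].astype(np.float32); r=cv2.minAreaRect(p*1000);print(r)
c={'img':im};save(c,'crop0.png',(280,145,440,310),3.6)
E
```

```text
green px [313. 242.] n 947 mean [ 0.4399 -0.0684  0.007 ] mid [ 0.4388 -0.0689  0.0067] zmax 0.015 ang 89.4 sd [0.0247 0.0249]
green px [361. 289.] n 920 mean [ 0.3063 -0.2088  0.0079] mid [ 0.3061 -0.2099  0.007 ] zmax 0.017 ang -141.8 sd [0.0245 0.0248]
red px [139. 208.] n 300 mean [0.5218 0.3771 0.1892] mid [0.5216 0.3785 0.1887] zmax 0.195 ang -144.1 sd [0.0123 0.0126]
obj px [274. 122.] n 305 mean [0.7773 0.0462 0.0338] mid [0.7896 0.0426 0.028 ] zmax 0.05 ang -167.9 sd [0.0131 0.0281]
obj px [332. 127.] n 118 mean [ 0.7666 -0.1189  0.0311] mid [ 0.768  -0.1191  0.0249] zmax 0.044 ang 159.6 sd [0.0082 0.0088]
obj px [392. 150.] n 249 mean [ 0.706  -0.2927  0.0162] mid [ 0.7099 -0.296   0.0157] zmax 0.025 ang 174.3 sd [0.0094 0.0273]
obj px [308. 177.] n 215 mean [ 0.6232 -0.0526  0.0237] mid [ 0.6224 -0.0528  0.0276] zmax 0.049 ang 170.6 sd [0.0132 0.0142]
obj px [362. 182.] n 274 mean [ 0.612  -0.2073  0.0162] mid [ 0.6146 -0.207   0.0165] zmax 0.027 ang 119.8 sd [0.0094 0.0268]
obj px [337. 211.] n 107 mean [ 0.5275 -0.1333  0.0326] mid [ 0.5279 -0.1336  0.0235] zmax 0.04 ang 136.8 sd [0.0078 0.0086]
obj px [383. 210.] n 107 mean [ 0.5325 -0.2637  0.0313] mid [ 0.5324 -0.2667  0.0239] zmax 0.042 ang 102.1 sd [0.0074 0.0089]
obj px [358. 241.] n 275 mean [ 0.4433 -0.196   0.0162] mid [ 0.4446 -0.1966  0.015 ] zmax 0.024 ang 138.3 sd [0.01   0.0262]
obj px [288. 357.] n 219 mean [ 0.1081 -0.0027  0.0112] mid [ 0.1113 -0.0023  0.0127] zmax 0.019 ang 90.1 sd [0.0055 0.0292]
rim px [186. 201.] n 1320 mean [0.545  0.273  0.1234] mid [0.5429 0.2583 0.1175] zmax 0.135 ang 176.9 sd [0.0764 0.081 ]
((540.3010864257812, 268.2354736328125), (227.6281280517578, 224.71743774414062), 9.470243453979492)
```

View pics/crop0.png

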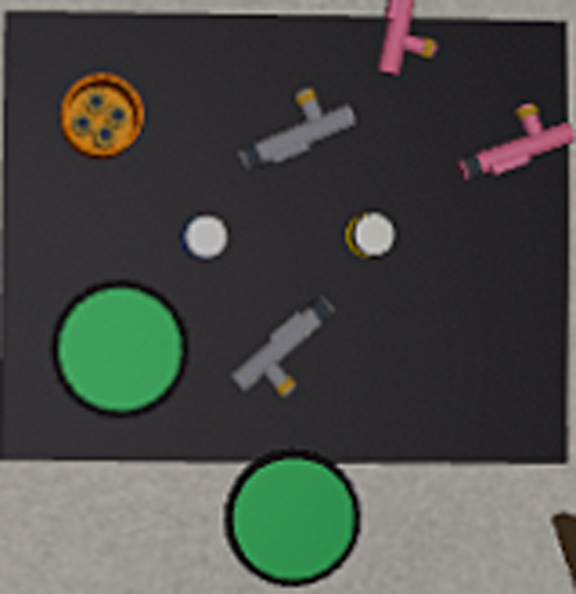

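The crop confirms the choice: the orange cup holds about 4–5+ visible fittings, there are two grey airbrushes, and the left pad is the one meant. The basket centre is about (0.541, 0.2485) with a yaw near 9°. I'll move toward the cup with the tool tilted.

```bash
cat >> h.py <<'E'
def Rt(az,th,roll=0):
    """tool z at azimuth az, th deg below horizontal, y left; rolled about tool z"""
    a,t=np.radians([az,th]); z=np.array([np.cos(a)*np.cos(t),np.sin(a)*np.cos(t),-np.sin(t)]); y=np.array([-np.sin(a),np.cos(a),0])
    return np.c_[np.cross(y,z),y,z]@R.from_rotvec([0,0,roll],degrees=True).as_matrix()
def plan(p,Rm):
    """total shift in current tool axes, total turn, and the equal-row twist"""
    o=obs();T=Tt(o); G=np.eye(4);G[:3,:3]=Rm;G[:3,3]=p
    D=np.linalg.inv(T)@G; w=R.from_matrix(D[:3,:3]).as_rotvec(); th=np.linalg.norm(w)
    from scipy.linalg import logm
    L=np.real(logm(D)); v=L[:3,3]; wd=np.degrees(w)
    n=int(np.ceil(max(np.linalg.norm(v)/.038,np.degrees(th)/6.8,1))); n8=-(-n//8)*8
    print('t',round(o['time'],1),'pos',o['ee_pos'].round(4),'q',o['q'].round(1),'open',round(o['opening'],4),'F',o['wrist_force'].round(1))
    print('shift',D[:3,3].round(4),'turn',wd.round(2),'| rows',n,'twist/%d'%n8,(v/n8).round(4),(wd/n8).round(2))
E
python3 - <<'E'
from h import *
plan([.40,-.033,.25],Rt(-4.9,90))
plan([.46,-.0385,.16],Rt(-4.9,25))
E
```

```text
t 0.1 pos [0.1274 0.5349 0.2477] q [76.6  5.  10.  95.1  0.  90. ] open 0.0856 F [ 0.5 -0.9 -0.6]
shift [-0.3968 -0.4892 -0.0018] turn [-0.07 -0.01 -8.5 ] | rows 17 twist/24 [-0.015  -0.0216 -0.0001] [-0.   -0.   -0.35]
t 0.1 pos [0.1274 0.5349 0.2477] q [76.6  5.  10.  95.1  0.  90. ] open 0.0856 F [ 0.5 -0.9 -0.6]
shift [-0.4564 -0.4806  0.0882] turn [ -4.88 -64.88  -7.53] | rows 19 twist/24 [-0.0137 -0.0215  0.0129] [-0.2  -2.7  -0.31]
```

```bash
r='x'; 
python3 -m handwheel '[[-0.015,-0.0216,0,0,0,-0.35],[-0.015,-0.0216,0,0,0,-0.35],[-0.015,-0.0216,0,0,0,-0.35],[-0.015,-0.0216,0,0,0,-0.35],[-0.015,-0.0216,0,0,0,-0.35],[-0.015,-0.0216,0,0,0,-0.35],[-0.015,-0.0216,0,0,0,-0.35],[-0.015,-0.0216,0,0,0,-0.35]]' 1 40
python3 -m handwheel '[[-0.015,-0.0216,0,0,0,-0.35],[-0.015,-0.0216,0,0,0,-0.35],[-0.015,-0.0216,0,0,0,-0.35],[-0.015,-0.0216,0,0,0,-0.35],[-0.015,-0.0216,0,0,0,-0.35],[-0.015,-0.0216,0,0,0,-0.35],[-0.015,-0.0216,0,0,0,-0.35],[-0.015,-0.0216,0,0,0,-0.35]]'
python3 -m handwheel '[[-0.015,-0.0216,0,0,0,-0.35],[-0.015,-0.0216,0,0,0,-0.35],[-0.015,-0.0216,0,0,0,-0.35],[-0.015,-0.0216,0,0,0,-0.35],[-0.015,-0.0216,0,0,0,-0.35],[-0.015,-0.0216,0,0,0,-0.35],[-0.015,-0.0216,0,0,0,-0.35],[-0.015,-0.0216,0,0,0,-0.35]]'
python3 - <<'E'
from h import *
plan([.48,-.0405,.12],Rt(-4.9,25))
E
```

```text
time: 0.77
ee_pos: [0.2084, 0.3395, 0.248]
tcp_rot: [-180.0, -0.0, 169.4]
wrist_force: [0.5, -0.2, 0.9]
opening: 0.0853
time: 1.43
ee_pos: [0.2987, 0.1496, 0.2482]
tcp_rot: [180.0, 0.0, 172.2]
wrist_force: [-0.7, -0.6, 0.5]
opening: 0.0853
time: 2.1
ee_pos: [0.3982, -0.036, 0.2481]
tcp_rot: [180.0, -0.0, 175.0]
wrist_force: [0.9, 1.0, 0.9]
opening: 0.0855
t 2.1 pos [ 0.3982 -0.036   0.2481] q [ -5.2 -15.4  -8.8  96.6   0.   -0.2] open 0.0855 F [0.9 1.  0.9]
shift [-0.0819  0.0026  0.1281] turn [-5.000e-02 -6.501e+01 -9.000e-02] | rows 10 twist/16 [-0.      0.0002  0.01  ] [-0.   -4.06 -0.01]
```

```bash

python3 -m handwheel '[[0,0.0002,0.01,0,-4.06,0],[0,0.0002,0.01,0,-4.06,0],[0,0.0002,0.01,0,-4.06,0],[0,0.0002,0.01,0,-4.06,0],[0,0.0002,0.01,0,-4.06,0],[0,0.0002,0.01,0,-4.06,0],[0,0.0002,0.01,0,-4.06,0],[0,0.0002,0.01,0,-4.06,0]]'
python3 -m handwheel '[[0,0.0002,0.01,0,-4.06,0],[0,0.0002,0.01,0,-4.06,0],[0,0.0002,0.01,0,-4.06,0],[0,0.0002,0.01,0,-4.06,0],[0,0.0002,0.01,0,-4.06,0],[0,0.0002,0.01,0,-4.06,0],[0,0.0002,0.01,0,-4.06,0],[0,0.0002,0.01,0,-4.06,0]]'
python3 - <<'E'
from h import *
c=shot('wrist'); save(c,'w1.png')
hsv=cv2.cvtColor(c['img'],cv2.COLOR_RGB2HSV).astype(int)
m=(hsv[...,0]>4)&(hsv[...,0]<16)&(hsv[...,1]>150); x=c['xyz']
m&=(abs(x[...,0]-.62)<.06)&(abs(x[...,1]+.053)<.06)
p=x[m];print(len(p),p.min(0),p.max(0)); q=p[p[:,2]>.05];print('rim',len(q),np.percentile(q,[2,98],axis=0))
plan([.6225,-.053,.036],Rt(-4.9,25))
E
```

```text
time: 2.77
ee_pos: [0.4183, -0.0347, 0.1707]
tcp_rot: [-180.0, 32.4, 175.0]
wrist_force: [-49.1, 3.9, 33.2]
opening: 0.0851
time: 3.43
ee_pos: [0.5504, -0.0438, 0.1183]
tcp_rot: [-179.9, 61.0, 175.0]
wrist_force: [-81.5, 5.8, -122.4]
opening: 0.0855
7265 [ 5.88545651e-01 -7.66614796e-02 -5.93959159e-05] [ 0.65035479 -0.01569329  0.05848349]
rim 1477 [[ 0.59002377 -0.0736768   0.05015899]
 [ 0.64852704 -0.01767322  0.05812041]]
t 3.5 pos [ 0.554  -0.044   0.1261] q [ -4.2 -48.5 -65.6  10.9  -0.8   0.4] open 0.0853 F [5.2 0.3 8.5]
shift [ 0.047  -0.0029  0.1033] turn [-0.13 -3.07 -0.03] | rows 3 twist/8 [ 0.0062 -0.0004  0.0128] [-0.02 -0.38 -0.  ]
```

View pics/w1.png

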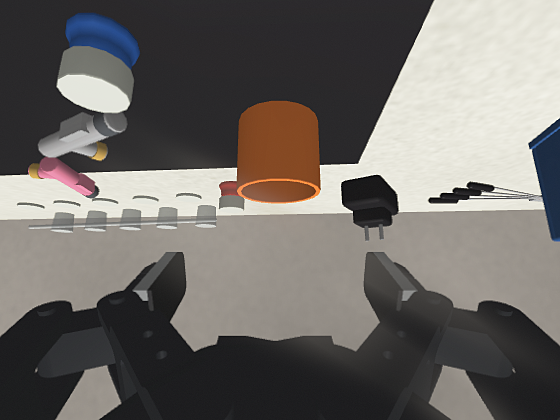

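That view shows the cup centred at (279,150), in line with the tool, so the aim is right. The arm also ran up against its shoulder and elbow limits and jolted (sensor about 147 N), so I need a steeper tool from here. I'll back out gently and fit the kinematics to avoid those limits.

```bash

python3 -m handwheel '[[0.0,0,0,0,0.5,0],[0.0,0,0,0,1,0],[-0.002,0,0,0,1.5,0],[-0.003,0,0,0,2,0],[-0.003,0,0,0,2,0],[-0.003,0,0,0,2,0],[-0.002,0,0,0,2,0],[0,0,0,0,1,0]]'
python3 -m handwheel '[[0,0,0,0,0.5,0],[0,0,0,0,1,0],[0,0,0,0,1,0],[0,0,0,0,1,0],[0,0,0,0,0,0],[0,0,0,0,0,0],[0,0,0,0,0,0],[0,0,0,0,0,0]]'
python3 - <<'E'
from h import *
from scipy.optimize import least_squares
o=obs();plan([.6225,-.0525,.036],Rt(-4.9,40))
S=[([76.604,5.011,10.035,95.098],[.12739,.53485,.24759]),([-5.2,-15.4,-8.8,96.6],[.3982,-.036,.2481]),(o['q'][:4],o['ee_pos'])]
def fk(p,q):
    q2,q3,q4=np.radians(q[1:4]);L1,L2,d,e,z0,b=p
    th=q2-q3+q4; a=q2-q3
    r=L1*np.sin(q2)+L2*np.cos(a)+b*np.sin(a)+d*np.cos(th)+e*np.sin(th)
    z=z0+L1*np.cos(q2)-L2*np.sin(a)+b*np.cos(a)-d*np.sin(th)+e*np.cos(th)
    return np.array([r,z])
f=lambda p:np.concatenate([fk(p,q)-[np.hypot(*x[:2]),x[2]] for q,x in S])
s=least_squares(f,[.36,.4,.2,.0,.36,.05]);print(s.x.round(4),f(s.x).round(4))
E
```

```text
time: 4.15
ee_pos: [0.5574, -0.0444, 0.13]
tcp_rot: [-179.9, 48.8, 175.0]
wrist_force: [0.7, 0.2, 1.0]
opening: 0.0857
time: 4.82
ee_pos: [0.5576, -0.0444, 0.1299]
tcp_rot: [-179.9, 45.5, 175.0]
wrist_force: [0.3, -0.3, 0.1]
opening: 0.0853
t 4.8 pos [ 0.5576 -0.0444  0.1299] q [ -4.3 -36.3 -49.1  31.7  -0.6   0.5] open 0.0853 F [ 0.3 -0.3  0.1]
shift [ 0.0213 -0.0023  0.1124] turn [-0.12 -4.45 -0.06] | rows 4 twist/8 [ 0.0032 -0.0003  0.0139] [-0.02 -0.56 -0.01]
[0.4147 0.5144 0.3842 0.0103 0.0752 0.0988] [ 0. -0.  0. -0.  0. -0.]
```

```bash

python3 -m handwheel '[[0.003,-0.0003,0.008,0,0,0],[0.003,-0.0003,0.008,0,0,0],[0.003,-0.0003,0.008,0,-0.5,0],[0.003,-0.0003,0.008,0,-0.5,0],[0.003,-0.0003,0.008,0,-0.5,0],[0.003,-0.0003,0.008,0,-0.5,0],[0.002,-0.0003,0.004,0,0,0],[0,0,0,0,0,0]]'
python3 - <<'E'
from h import *
plan([.6225,-.0525,.036],Rt(-4.9,40))
E
```

```text
time: 5.48
ee_pos: [0.5805, -0.0486, 0.0772]
tcp_rot: [-179.9, 47.4, 175.0]
wrist_force: [0.2, 0.1, 0.1]
opening: 0.0855
t 5.5 pos [ 0.5805 -0.0486  0.0772] q [ -4.6 -30.6 -53.1  20.2  -0.3   0.2] open 0.0855 F [0.2 0.1 0.1]
shift [ 0.0017 -0.0001  0.059 ] turn [-0.13 -2.63 -0.06] | rows 2 twist/8 [ 0.0004 -0.      0.0074] [-0.02 -0.33 -0.01]
```

```bash

python3 -m handwheel '[[0.0003,0,0.008,0,-0.4,0],[0.0003,0,0.008,0,-0.4,0],[0.0003,0,0.008,0,-0.4,0],[0.0003,0,0.008,0,-0.4,0],[0.0003,0,0.008,0,-0.4,0],[0.0003,0,0.008,0,-0.4,0],[0,0,0.006,0,-0.2,0],[0,0,0.004,0,0,0]]'
python3 -m handwheel '[[0,0,0,0,0,0],[0,0,0,0,0,0],[0,0,0,0,0,0],[0,0,0,0,0,0],[0,0,0,0,0,0],[0,0,0,0,0,0],[0,0,0,0,0,0],[0,0,0,0,0,0]]' -1 40
python3 -m handwheel '[[0,0,0,0,0,0],[0,0,0,0,0,0],[0,0,0,0,0,0],[0,0,0,0,0,0],[0,0,0,0,0,0],[0,0,0,0,0,0],[0,0,0,0,0,0],[0,0,0,0,0,0]]'
python3 - <<'E'
from h import *
plan([.6225,-.0525,.036],Rt(-4.9,40))
c=shot('scene');save(c,'s2.png',(180,160,420,330),2.4)
E
```

```text
time: 6.15
ee_pos: [0.6236, -0.0524, 0.0397]
tcp_rot: [-179.9, 50.1, 175.0]
wrist_force: [-0.0, -0.5, 0.6]
opening: 0.0855
time: 6.82
ee_pos: [0.6237, -0.0524, 0.0408]
tcp_rot: [-179.9, 50.2, 175.0]
wrist_force: [-2.6, 0.0, 3.1]
opening: 0.0608
time: 7.48
ee_pos: [0.6237, -0.0524, 0.0407]
tcp_rot: [-179.9, 50.2, 175.0]
wrist_force: [-3.2, -0.6, 5.2]
opening: 0.0611
t 7.5 pos [ 0.6237 -0.0524  0.0407] q [ -4.7 -20.6 -53.1   7.3  -0.3   0.2] open 0.0611 F [-3.2 -0.6  5.2]
shift [ 0.0044 -0.0002  0.0021] turn [-0.13  0.2  -0.06] | rows 1 twist/8 [ 0.0006 -0.      0.0003] [-0.02  0.02 -0.01]
```

View pics/s2.png

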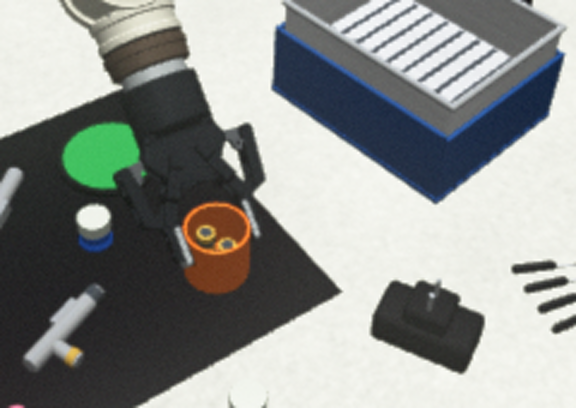

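```bash

python3 -m handwheel '[[-0.004,0,-0.003,0,0,0],[-0.008,0,-0.0067,0,0,0],[-0.0153,0,-0.0129,0,0,0],[-0.0153,0,-0.0129,0,0,0],[-0.0153,0,-0.0129,0,0,0],[-0.0153,0,-0.0129,0,0,0],[-0.0153,0,-0.0129,0,0,0],[-0.0153,0,-0.0129,0,0,0]]'
python3 -m handwheel '[[-0.0153,0,-0.0129,0,0,0],[-0.0153,0,-0.0129,0,0,0],[-0.0153,0,-0.0129,0,0,0],[-0.0153,0,-0.0129,0,0,0],[-0.008,0,-0.0067,0,0,0],[0,0,0,0,0,0],[0,0,0,0,0,0],[0,0,0,0,0,0]]'
cat > fit.py <<'E'
from h import *
from scipy.optimize import least_squares
o=obs()
S=[([76.604,5.011,10.035,95.098],[.12739,.53485,.24759]),([-5.2,-15.4,-8.8,96.6],[.3982,-.036,.2481]),
([-4.3,-36.3,-49.1,31.7],[.5576,-.0444,.1299]),([-4.6,-30.6,-53.1,20.2],[.5805,-.0486,.0772]),([-4.7,-20.6,-53.1,7.3],[.6237,-.0524,.0407]),(o['q'][:4],o['ee_pos'])]
def fk(p,q):
    q2,q3,q4=np.radians(q[1:4]);L1,L2,d,e,z0,b,r0=p
    th=q2-q3+q4; a=q2-q3
    r=r0+L1*np.sin(q2)+L2*np.cos(a)+b*np.sin(a)+d*np.cos(th)+e*np.sin(th)
    z=z0+L1*np.cos(q2)-L2*np.sin(a)+b*np.cos(a)-d*np.sin(th)+e*np.cos(th)
    return np.array([r,z])
f=lambda p:np.concatenate([fk(p,q)-[np.hypot(*x[:2]),x[2]] for q,x in S])
s=least_squares(f,[.36,.4,.2,.0,.36,.05,0]);P=s.x
def ik(r,z,th):
    g=lambda x:fk(P,[0,x[0],x[1],th-x[0]+x[1]])-[r,z]
    k=least_squares(g,[-15,-30]); x=k.x; return np.round([x[0],x[1],th-x[0]+x[1],np.abs(k.fun).max()*1000],1)
E
python3 - <<'E'
from fit import *
plan([.54,.24,.25],Rt(24,40))
print(P.round(4),np.abs(f(P)).max())
for r,z,th in [(.6,.2,40),(.6,.2,20),(.6,.2,0),(.65,.2,20),(.65,.2,0),(.65,.22,0),(.7,.2,0)]: print(r,z,th,ik(r,z,th))
E
```

```text
time: 8.2
ee_pos: [0.6224, -0.0522, 0.1759]
tcp_rot: [-179.9, 50.0, 175.0]
wrist_force: [0.7, 0.0, -1.2]
opening: 0.0615
time: 8.87
ee_pos: [0.6222, -0.0521, 0.2638]
tcp_rot: [-179.9, 50.0, 175.0]
wrist_force: [0.2, 0.3, -2.1]
opening: 0.0613
t 8.9 pos [ 0.6222 -0.0521  0.2638] q [ -4.7 -30.2 -33.5  36.7  -0.3   0.2] open 0.0613 F [ 0.2  0.3 -2.1]
shift [ 0.0795  0.2838 -0.0735] turn [-22.26  -0.03 -18.64] | rows 9 twist/16 [ 0.002   0.0191 -0.001 ] [-1.39 -0.   -1.16]
[ 4.193e-01  5.188e-01  4.117e-01  3.000e-04  1.597e-01  3.660e-02
 -3.000e-04] 0.00036291671109922596
0.6 0.2 40 [-33.9 -42.7  31.2   0. ]
0.6 0.2 20 [-44.3 -61.6   2.7   0. ]
0.6 0.2 0 [-32.9 -73.8 -40.9   0. ]
0.65 0.2 20 [-32.9 -56.2  -3.2   0. ]
0.65 0.2 0 [-19.8 -66.8 -47.    0. ]
0.65 0.22 0 [-23.7 -66.2 -42.6   0. ]
0.7 0.2 0 [-10.2 -60.  -49.8   0. ]
```

```bash
python3 - <<'E'
from fit import *
plan([.5905,.2716,.25],Rt(24.7,40))
for a in [(.65,.25,40),(.65,.25,12),(.65,.2,12),(.65,.22,12)]: print(a,ik(*a))
E
```

```text
t 8.9 pos [ 0.6222 -0.0521  0.2638] q [ -4.7 -30.2 -33.5  36.7  -0.3   0.2] open 0.0613 F [ 0.2  0.3 -2.1]
shift [ 0.049   0.3197 -0.0371] turn [-22.79  -0.03 -19.09] | rows 9 twist/16 [-0.0003  0.0205  0.0017] [-1.42 -0.   -1.19]
(0.65, 0.25, 40) [-26.2 -32.6  33.6   0. ]
(0.65, 0.25, 12) [-36.  -58.3 -10.4   0. ]
(0.65, 0.2, 12) [-31.3 -61.9 -18.6   0. ]
(0.65, 0.22, 12) [-33.4 -60.6 -15.2   0. ]
```

```bash

python3 -m handwheel '[[-0.0003,0.0205,0.0017,-1.42,0,-1.19],[-0.0003,0.0205,0.0017,-1.42,0,-1.19],[-0.0003,0.0205,0.0017,-1.42,0,-1.19],[-0.0003,0.0205,0.0017,-1.42,0,-1.19],[-0.0003,0.0205,0.0017,-1.42,0,-1.19],[-0.0003,0.0205,0.0017,-1.42,0,-1.19],[-0.0003,0.0205,0.0017,-1.42,0,-1.19],[-0.0003,0.0205,0.0017,-1.42,0,-1.19]]'
python3 -m handwheel '[[-0.0003,0.0205,0.0017,-1.42,0,-1.19],[-0.0003,0.0205,0.0017,-1.42,0,-1.19],[-0.0003,0.0205,0.0017,-1.42,0,-1.19],[-0.0003,0.0205,0.0017,-1.42,0,-1.19],[-0.0003,0.0205,0.0017,-1.42,0,-1.19],[-0.0003,0.0205,0.0017,-1.42,0,-1.19],[-0.0003,0.0205,0.0017,-1.42,0,-1.19],[-0.0003,0.0205,0.0017,-1.42,0,-1.19]]'
python3 - <<'E'
from fit import *
plan([.5905,.2716,.205],Rt(24.7,12))
E
```

```text
time: 9.53
ee_pos: [0.6299, 0.1126, 0.2566]
tcp_rot: [-179.9, 50.0, -170.0]
wrist_force: [-0.8, -0.6, -1.8]
opening: 0.0615
time: 10.2
ee_pos: [0.5953, 0.2727, 0.2495]
tcp_rot: [-179.9, 49.9, -155.2]
wrist_force: [0.8, -0.6, -1.2]
opening: 0.0611
t 10.2 pos [0.5953 0.2727 0.2495] q [ 24.6 -25.4 -32.1  33.4   0.   -0.1] open 0.0611 F [ 0.8 -0.6 -1.2]
shift [0.0371 0.0011 0.025 ] turn [ -0.04 -28.06   0.08] | rows 5 twist/8 [0.0053 0.0001 0.0019] [-0.01 -3.51  0.01]
```

```bash

python3 -m handwheel '[[0.0053,0,0.0019,0,-3.5,0],[0.0053,0,0.0019,0,-3.5,0],[0.0053,0,0.0019,0,-3.5,0],[0.0053,0,0.0019,0,-3.5,0],[0.0053,0,0.0019,0,-3.5,0],[0.0053,0,0.0019,0,-3.5,0],[0.0053,0,0.0019,0,-3.5,0],[0.0053,0,0.0019,0,-3.5,0]]'
python3 -m handwheel '[[0,0,0,0,0,7],[0,0,0,0,0,7],[0,0,0,0,0,7],[0,0,0,0,0,7],[0,0,0,0,0,7],[0,0,0,0,0,7],[0,0,0,0,0,7],[0,0,0,0,0,7]]'
python3 -m handwheel '[[0,0,0,0,0,7],[0,0,0,0,0,7],[0,0,0,0,0,7],[0,0,0,0,0,7],[0,0,0,0,0,7],[0,0,0,0,0,6],[0,0,0,0,0,6],[0,0,0,0,0,6]]'
python3 -m handwheel '[[0,0,0,0,0,7],[0,0,0,0,0,7],[0,0,0,0,0,7],[0,0,0,0,0,7],[0,0,0,0,0,7],[0,0,0,0,0,7],[0,0,0,0,0,7],[0,0,0,0,0,7]]'
python3 - <<'E'
from fit import *
plan([.5905,.2716,.205],Rt(24.7,12))
c=shot('scene');save(c,'s3.png',(230,80,470,250),2.4)
E
```

```text
time: 10.87
ee_pos: [0.5894, 0.2688, 0.2058]
tcp_rot: [-179.6, 78.2, -155.0]
wrist_force: [0.9, 1.0, -1.7]
opening: 0.0614
time: 11.53
ee_pos: [0.5899, 0.2691, 0.2052]
tcp_rot: [104.4, 32.9, 122.5]
wrist_force: [-1.1, 0.4, -0.8]
opening: 0.0612
time: 12.2
ee_pos: [0.5899, 0.2691, 0.2052]
tcp_rot: [102.8, -18.8, 110.4]
wrist_force: [0.6, -0.2, -2.0]
opening: 0.0613
time: 12.87
ee_pos: [0.59, 0.2691, 0.2055]
tcp_rot: [130.0, -71.0, 76.2]
wrist_force: [0.6, 0.8, -0.6]
opening: 0.0612
t 12.9 pos [0.59   0.2691 0.2055] q [ 2.450e+01 -3.230e+01 -6.170e+01 -1.740e+01  1.000e-01  1.652e+02] open 0.0612 F [ 0.6  0.8 -0.6]
shift [ 0.0004 -0.0021  0.0016] turn [-8.0000e-02  1.5000e-01 -1.6528e+02] | rows 25 twist/32 [0.0001 0.     0.0001] [-0.    0.   -5.16]
```

View pics/s3.png

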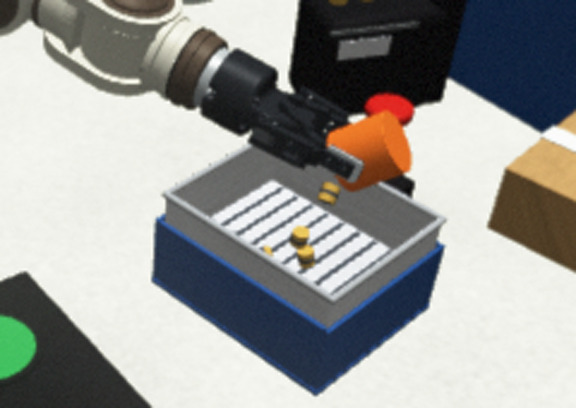

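Fittings are dropping into the basket: three or four lie there and two are mid-air at (330,190). I'll shake the cup and wait.

```bash

python3 -m handwheel '[[0,0,0,0,0,7],[0,0,0,0,0,-6],[0,0,0,0,0,-7],[0,0,0,0,0,7],[0,0,0,0,0,6],[0,0,0,0,0,-7],[0,0,0,0,0,7],[0,0,0,0,0,0]]'
python3 -m handwheel '[[0,0,0,0,0,-7],[0,0,0,0,0,-7],[0,0,0,0,0,7],[0,0,0,0,0,7],[0,0,0,0,0,0],[0,0,0,0,0,0],[0,0,0,0,0,0],[0,0,0,0,0,0]]'
python3 -m handwheel '[[0,0,0,0,0,-7],[0,0,0,0,0,-7],[0,0,0,0,0,-7],[0,0,0,0,0,-7],[0,0,0,0,0,-7],[0,0,0,0,0,-7],[0,0,0,0,0,-7],[0,0,0,0,0,-7]]'
python3 -m handwheel '[[0,0,0,0,0,-7],[0,0,0,0,0,-7],[0,0,0,0,0,-7],[0,0,0,0,0,-7],[0,0,0,0,0,-7],[0,0,0,0,0,-7],[0,0,0,0,0,-7],[0,0,0,0,0,-7]]'
python3 -m handwheel '[[0,0,0,0,0,-7],[0,0,0,0,0,-7],[0,0,0,0,0,-7],[0,0,0,0,0,-7],[0,0,0,0,0,-7],[0,0,0,0,0,-7],[0,0,0,0,0,-7],[0,0,0,0,0,-4]]'
python3 - <<'E'
from fit import *
plan([.5905,.2716,.25],Rt(24.7,40))
r,a=np.hypot(.44,-.0685),np.degrees(np.arctan2(-.0685,.44))
for z in(.25,.15,.1,.05):
  for th in(40,55,70): print(r,a,z,th,ik(r,z,th))
E
```

```text
time: 13.58
ee_pos: [0.5901, 0.2692, 0.2062]
tcp_rot: [146.9, -75.6, 58.5]
wrist_force: [-0.1, -0.1, -1.1]
opening: 0.061
time: 14.25
ee_pos: [0.5905, 0.2693, 0.2077]
tcp_rot: [145.6, -75.5, 59.8]
wrist_force: [-0.5, -0.2, -0.9]
opening: 0.0608
time: 14.92
ee_pos: [0.5905, 0.2694, 0.2079]
tcp_rot: [103.1, -24.8, 109.0]
wrist_force: [-0.5, 0.2, 0.4]
opening: 0.0614
time: 15.58
ee_pos: [0.5906, 0.2693, 0.2079]
tcp_rot: [103.7, 29.9, 121.5]
wrist_force: [0.0, 0.5, -0.8]
opening: 0.0612
time: 16.25
ee_pos: [0.5906, 0.2694, 0.2079]
tcp_rot: [152.2, 76.5, 176.1]
wrist_force: [-0.3, 0.2, -1.3]
opening: 0.0613
t 16.2 pos [0.5906 0.2694 0.2079] q [ 24.5 -32.3 -61.6 -17.4   0.1   6.4] open 0.0613 F [-0.3  0.2 -1.3]
shift [-0.0409  0.0066 -0.0078] turn [ 1.47 28.1  -6.3 ] | rows 5 twist/8 [-0.0048  0.0005 -0.0022] [ 0.18  3.51 -0.79]
0.4453001796541295 -8.848877823489936 0.25 40 [-61.2 -48.2  53.    0. ]
0.4453001796541295 -8.848877823489936 0.25 55 [-44.7 -34.3  65.3   0. ]
0.4453001796541295 -8.848877823489936 0.25 70 [-29.1 -20.8  78.2   0. ]
0.4453001796541295 -8.848877823489936 0.15 40 [-66.1 -60.7  45.3   0. ]
0.4453001796541295 -8.848877823489936 0.15 55 [-47.5 -46.7  55.8   0. ]
0.4453001796541295 -8.848877823489936 0.15 70 [-30.9 -33.   67.9   0. ]
0.4453001796541295 -8.848877823489936 0.1 40 [-67.8 -66.7  41.    0. ]
0.4453001796541295 -8.848877823489936 0.1 55 [-47.9 -52.3  50.5   0. ]
0.4453001796541295 -8.848877823489936 0.1 70 [-30.8 -38.5  62.3   0. ]
0.4453001796541295 -8.848877823489936 0.05 40 [-68.5 -72.4  36.1   0. ]
0.4453001796541295 -8.848877823489936 0.05 55 [-47.2 -57.6  44.6   0. ]
0.4453001796541295 -8.848877823489936 0.05 70 [-29.8 -43.4  56.4   0. ]
```

The pad, at r=0.445, can't be reached with this grasp angle. I'll set the cup down where it started and regrasp it from above.

```bash

python3 -m handwheel '[[-0.0048,0.0005,-0.0022,0.18,3.5,-0.8],[-0.0048,0.0005,-0.0022,0.18,3.5,-0.8],[-0.0048,0.0005,-0.0022,0.18,3.5,-0.8],[-0.0048,0.0005,-0.0022,0.18,3.5,-0.8],[-0.0048,0.0005,-0.0022,0.18,3.5,-0.8],[-0.0048,0.0005,-0.0022,0.18,3.5,-0.8],[-0.0048,0.0005,-0.0022,0.18,3.5,-0.8],[-0.0048,0.0005,-0.0022,0.18,3.5,-0.8]]'
python3 - <<'E'
from fit import *
plan([.6222,-.0523,.25],Rt(-4.8,40))
E
```

```text
time: 16.92
ee_pos: [0.5896, 0.2702, 0.2508]
tcp_rot: [179.5, 50.0, -155.6]
wrist_force: [-0.1, -0.8, -0.4]
opening: 0.0613
t 16.9 pos [0.5896 0.2702 0.2508] q [ 24.4 -26.4 -32.6  33.8   0.4   0. ] open 0.0613 F [-0.1 -0.8 -0.4]
shift [ 0.0673 -0.3065 -0.0813] turn [22.83 -0.1  18.79] | rows 9 twist/16 [ 0.001  -0.0204 -0.0012] [ 1.43 -0.01  1.17]
```

```bash

python3 -m handwheel '[[0.001,-0.0204,-0.0012,1.43,0,1.17],[0.001,-0.0204,-0.0012,1.43,0,1.17],[0.001,-0.0204,-0.0012,1.43,0,1.17],[0.001,-0.0204,-0.0012,1.43,0,1.17],[0.001,-0.0204,-0.0012,1.43,0,1.17],[0.001,-0.0204,-0.0012,1.43,0,1.17],[0.001,-0.0204,-0.0012,1.43,0,1.17],[0.001,-0.0204,-0.0012,1.43,0,1.17]]'
python3 -m handwheel '[[0.001,-0.0204,-0.0012,1.43,0,1.17],[0.001,-0.0204,-0.0012,1.43,0,1.17],[0.001,-0.0204,-0.0012,1.43,0,1.17],[0.001,-0.0204,-0.0012,1.43,0,1.17],[0.001,-0.0204,-0.0012,1.43,0,1.17],[0.001,-0.0204,-0.0012,1.43,0,1.17],[0.001,-0.0204,-0.0012,1.43,0,1.17],[0.001,-0.0204,-0.0012,1.43,0,1.17]]'
python3 - <<'E'
from fit import *
plan([.6222,-.0523,.046],Rt(-4.8,39.8))
E
```

```text
time: 17.58
ee_pos: [0.6289, 0.1108, 0.2489]
tcp_rot: [179.8, 50.0, -170.3]
wrist_force: [0.8, 0.1, -0.2]
opening: 0.0618
time: 18.25
ee_pos: [0.6259, -0.0524, 0.2484]
tcp_rot: [-180.0, 50.0, 175.1]
wrist_force: [-0.1, -0.2, -0.5]
opening: 0.061
t 18.2 pos [ 0.6259 -0.0524  0.2484] q [ -4.7 -29.6 -34.9  34.8  -0.2   0.1] open 0.061 F [-0.1 -0.2 -0.5]
shift [ 1.574e-01 -1.000e-04  1.274e-01] turn [-0.1  -0.23 -0.04] | rows 6 twist/8 [ 0.0197 -0.      0.0159] [-0.01 -0.03 -0.01]
```

```bash

python3 -m handwheel '[[0.012,0,0.01,0,0,0],[0.024,0,0.0195,0,0,0],[0.024,0,0.0195,0,0,0],[0.024,0,0.0195,0,0,0],[0.024,0,0.0195,0,0,0],[0.024,0,0.0195,0,0,0],[0.016,0,0.0129,0,0,0],[0.009,0,0.0065,0,0,0]]'
python3 -m handwheel '[[0.0015,0,0.0013,0,0,0],[0.0012,0,0.001,0,0,0],[0.0012,0,0.001,0,0,0],[0,0,0,0,0,0],[0,0,0,0,0,0],[0,0,0,0,0,0],[0,0,0,0,0,0],[0,0,0,0,0,0]]'
python3 -m handwheel '[[0,0,0,0,0,0],[0,0,0,0,0,0],[0,0,0,0,0,0],[0,0,0,0,0,0],[0,0,0,0,0,0],[0,0,0,0,0,0],[0,0,0,0,0,0],[0,0,0,0,0,0]]' 1
python3 -m handwheel '[[0,0,-0.008,0,0,0],[0,0,-0.015,0,0,0],[0,0,-0.015,0,0,0],[0,0,-0.015,0,0,0],[0,0,-0.02,0,0,0],[0,0,-0.02,0,0,0],[-0.015,0,-0.015,0,0,0],[-0.02,0,-0.015,0,0,0]]'
python3 - <<'E'
from fit import *
plan([.5,-.045,.2],Rt(-4.8,90))
c=shot('top');save(c,'t4.png',(120,130,400,310),2.8)
hsv=cv2.cvtColor(c['img'],cv2.COLOR_RGB2HSV).astype(int);x=c['xyz']
m=(hsv[...,0]>4)&(hsv[...,0]<16)&(hsv[...,1]>150)&(abs(x[...,0]-.62)<.08)&(abs(x[...,1]+.053)<.07)
p=x[m];q=p[p[:,2]>.045];print('rim',len(q),np.percentile(q,[3,97],axis=0),'cup z',np.nanmin(p[:,2]))
E
```

```text
time: 18.92
ee_pos: [0.6203, -0.0507, 0.0421]
tcp_rot: [-180.0, 49.7, 175.2]
wrist_force: [-0.5, -0.0, -0.5]
opening: 0.0612
time: 19.58
ee_pos: [0.6224, -0.0508, 0.042]
tcp_rot: [179.9, 50.0, 175.0]
wrist_force: [-0.1, 0.1, -0.9]
opening: 0.061
time: 20.25
ee_pos: [0.6222, -0.0508, 0.0415]
tcp_rot: [179.9, 50.0, 175.0]
wrist_force: [-0.2, -0.8, 0.1]
opening: 0.0854
time: 20.92
ee_pos: [0.5494, -0.0447, 0.1468]
tcp_rot: [179.9, 49.9, 175.0]
wrist_force: [0.2, -0.4, -1.0]
opening: 0.0858
t 20.9 pos [ 0.5494 -0.0447  0.1468] q [ -4.5 -41.9 -52.5  29.5  -0.2   0.3] open 0.0858 F [ 0.2 -0.4 -1. ]
shift [-0.009  -0.0044 -0.0719] turn [ 3.000e-02  4.987e+01 -1.300e-01] | rows 8 twist/8 [ 0.0029 -0.0006 -0.0089] [ 0.    6.23 -0.02]
rim 48 [[ 0.58864621 -0.08323569  0.04789866]
 [ 0.64659203 -0.02661379  0.06288609]] cup z -0.004260040316636848
```

View pics/t4.png

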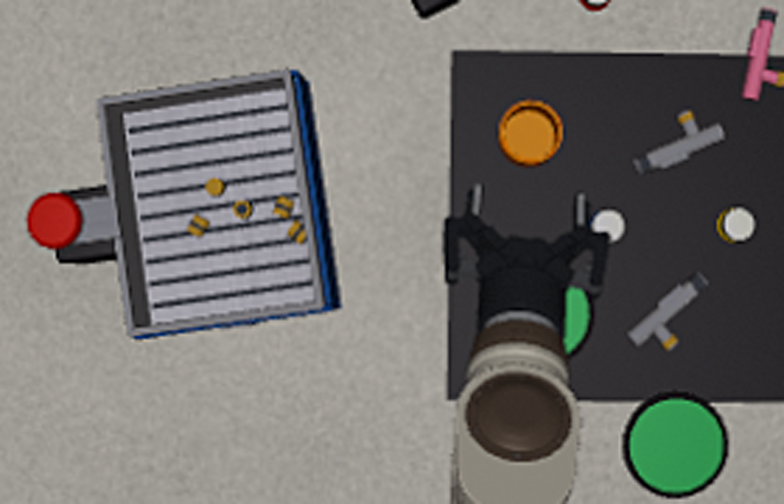

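The cup is empty at (530,133), and six fittings lie in the basket around (245,210). The airbrushes haven't moved. Now I'll regrasp the cup from above.

```bash

python3 -m handwheel '[[0.003,-0.0006,-0.009,0,6.23,0],[0.003,-0.0006,-0.009,0,6.23,0],[0.003,-0.0006,-0.009,0,6.23,0],[0.003,-0.0006,-0.009,0,6.23,0],[0.003,-0.0006,-0.009,0,6.23,0],[0.003,-0.0006,-0.009,0,6.23,0],[0.003,-0.0006,-0.009,0,6.23,0],[0.003,-0.0006,-0.009,0,6.23,0]]' 1
python3 - <<'E'
from fit import *
plan([.62,-.0525,.12],Rt(-4.8,90))
for z in (.12,.04): print(ik(.622,z,90),ik(.445,z,90))
E
```

```text
time: 21.63
ee_pos: [0.4974, -0.0452, 0.1991]
tcp_rot: [179.9, -0.1, 175.1]
wrist_force: [-0.6, 0.3, 0.9]
opening: 0.0853
t 21.6 pos [ 0.4974 -0.0452  0.1991] q [-5.2 -2.6 -3.1 89.6  0.1 -0.3] open 0.0853 F [-0.6  0.3  0.9]
shift [-0.1229  0.0031  0.0789] turn [ 0.08 -0.08 -0.11] | rows 4 twist/8 [-0.0154  0.0004  0.0099] [ 0.01 -0.01 -0.01]
[14.2  6.4 82.2  0. ] [-10.1 -18.6  81.5   0. ]
[15.8 -0.6 73.6  0. ] [ -8.3 -26.   72.3   0. ]
```

```bash

python3 -m handwheel '[[-0.0154,0.0004,0.0098,0,0,0],[-0.0154,0.0004,0.0098,0,0,0],[-0.0154,0.0004,0.0098,0,0,0],[-0.0154,0.0004,0.0098,0,0,0],[-0.0154,0.0004,0.0098,0,0,0],[-0.0154,0.0004,0.0098,0,0,0],[-0.0154,0.0004,0.0098,0,0,0],[-0.0154,0.0004,0.0098,0,0,0]]'
python3 - <<'E'
from fit import *
plan([.62,-.0525,.12],Rt(-4.8,90))
c=shot('wrist');x=c['xyz'];hsv=cv2.cvtColor(c['img'],cv2.COLOR_RGB2HSV).astype(int)
m=(hsv[...,0]>4)&(hsv[...,0]<18)&(hsv[...,1]>140)&(abs(x[...,0]-.62)<.06)&(abs(x[...,1]+.053)<.06)&(x[...,2]>.052)
p=x[m];print('rim',len(p),np.nanpercentile(p,[2,98],axis=0), np.nanpercentile(p,[2,98],axis=0).mean(0))
E
```

```text
time: 22.3
ee_pos: [0.6213, -0.0524, 0.1189]
tcp_rot: [179.9, 0.1, 175.1]
wrist_force: [0.5, 0.6, 0.8]
opening: 0.0852
t 22.3 pos [ 0.6213 -0.0524  0.1189] q [-4.9 14.3  6.4 81.9  0.1  0. ] open 0.0852 F [0.5 0.6 0.8]
shift [ 0.0013 -0.0002 -0.0011] turn [ 0.08  0.12 -0.1 ] | rows 1 twist/8 [ 0.0002 -0.     -0.0001] [ 0.01  0.02 -0.01]
rim 1690 [[ 0.58993832 -0.07899476  0.05251901]
 [ 0.64894485 -0.0202611   0.05904187]] [ 0.61944158 -0.04962793  0.05578044]
```

```bash

python3 -m handwheel '[[0.0003,0.0002,0.006,0,0,0],[0.0003,0.0002,0.012,0,0,0],[0.0003,0.0002,0.016,0,0,0],[0,0.0002,0.016,0,0,0],[0,0.0002,0.016,0,0,0],[0,0,0.012,0,0,0],[0,0,0.006,0,0,0],[0,0,0,0,0,0]]'
python3 -m handwheel '[[0,0,0,0,0,0],[0,0,0,0,0,0],[0,0,0,0,0,0],[0,0,0,0,0,0],[0,0,0,0,0,0],[0,0,0,0,0,0],[0,0,0,0,0,0],[0,0,0,0,0,0]]' -1 35
python3 -m handwheel '[[0,0,0,0,0,0],[0,0,0,0,0,0],[0,0,-0.006,0,0,0],[0,0,-0.016,0,0,0],[0,0,-0.02,0,0,0],[0,0,-0.016,0,0,0],[0,0,-0.008,0,0,0],[0,0,0,0,0,0]]'
python3 - <<'E'
from fit import *
plan([.4395,-.0685,.1],Rt(-4.8,90))
E
```

```text
time: 23.02
ee_pos: [0.6186, -0.0511, 0.0344]
tcp_rot: [179.9, 0.0, 175.1]
wrist_force: [-1.3, 0.5, -0.0]
opening: 0.0854
time: 23.68
ee_pos: [0.6206, -0.0513, 0.0374]
tcp_rot: [179.9, 0.3, 175.1]
wrist_force: [-0.6, -0.3, 7.2]
opening: 0.0613
time: 24.35
ee_pos: [0.6206, -0.0513, 0.1042]
tcp_rot: [179.9, 0.3, 175.1]
wrist_force: [-0.2, -0.4, -0.9]
opening: 0.0618
t 24.4 pos [ 0.6206 -0.0513  0.1042] q [-4.8 14.2  4.6 80.1  0.1  0.1] open 0.0618 F [-0.2 -0.4 -0.9]
shift [ 0.179  -0.0326  0.0032] turn [ 0.08  0.31 -0.1 ] | rows 5 twist/8 [ 0.0224 -0.0041  0.0005] [ 0.01  0.04 -0.01]
```

```bash

python3 -m handwheel '[[0.01,-0.002,0,0,0,0],[0.022,-0.004,0,0,0,0],[0.029,-0.0052,0.0005,0,0,0],[0.033,-0.0059,0.0005,0,0,0],[0.033,-0.0059,0.0005,0,0,0],[0.027,-0.005,0.0005,0,0,0],[0.017,-0.003,0,0,0,0],[0.008,-0.0015,0,0,0,0]]'
python3 -m handwheel '[[0,0,0.004,0,0,0],[0,0,0.01,0,0,0],[0,0,0.014,0,0,0],[0,0,0.014,0,0,0],[0,0,0.008,0,0,0],[0,0,0.003,0,0,0],[0,0,0.001,0,0,0],[0,0,0,0,0,0]]'
python3 - <<'E'
from fit import *
plan([.4395,-.0685,.0435],Rt(-8.8,90))
E
```

```text
time: 25.02
ee_pos: [0.4361, -0.0684, 0.0984]
tcp_rot: [179.9, 0.0, 175.1]
wrist_force: [0.8, 0.2, -0.5]
opening: 0.0615
time: 25.68
ee_pos: [0.4389, -0.0682, 0.0453]
tcp_rot: [179.9, 0.1, 175.1]
wrist_force: [-0.1, 0.5, -0.4]
opening: 0.0618
t 25.7 pos [ 0.4389 -0.0682  0.0453] q [ -8.9  -8.6 -25.7  72.8   0.1  -4. ] open 0.0618 F [-0.1  0.5 -0.4]
shift [-0.0006 -0.0002  0.0018] turn [0.09 0.1  3.91] | rows 1 twist/8 [-0.0001 -0.      0.0002] [0.01 0.01 0.49]
```

```bash

python3 -m handwheel '[[0,0,0.0008,0,0,0],[0,0,0.0007,0,0,0],[0,0,0,0,0,0],[0,0,0,0,0,0],[0,0,0,0,0,0],[0,0,0,0,0,0],[0,0,0,0,0,0],[0,0,0,0,0,0]]'
python3 -m handwheel '[[0,0,0,0,0,0],[0,0,0,0,0,0],[0,0,0,0,0,0],[0,0,0,0,0,0],[0,0,0,0,0,0],[0,0,0,0,0,0],[0,0,0,0,0,0],[0,0,-0.004,0,0,0]]' 1
python3 -m handwheel '[[0,0,-0.01,0,0,0],[0,0,-0.02,0,0,0],[0,0,-0.03,0,0,0],[0,0,-0.03,0,0,0],[0,0,-0.03,0,0,0],[0,0,-0.03,0,0,0],[0,0,-0.02,0,0,0],[0,0,-0.01,0,0,0]]'
python3 - <<'E'
from h import *
z=shot('top');im,xyz=z['img'],z['xyz']
save(z,'t5.png',(270,140,430,320),3.3)
x=xyz
hsv=cv2.cvtColor(im,cv2.COLOR_RGB2HSV).astype(int);H,S,V=hsv[...,0],hsv[...,1],hsv[...,2]
m=(abs(x[...,1]+.2)<.09)&(abs(x[...,0]-.53)<.16)&(x[...,2]>.006)&(x[...,2]<.03)&~((S>90)&(H>40))
k,l,s,c=cv2.connectedComponentsWithStats(m.astype(np.uint8))
for i in range(1,k):
    if s[i,4]>150:
        g=(l==i)
        # barrel: grey pixels, robust long axis by minAreaRect/fitLine
        gg=g&(S<60); p=x[gg]; 
        v=cv2.fitLine((p[:,:2]*1000).astype(np.float32),cv2.DIST_WELSCH,0,.1,.1).ravel()
        print(c[i].round(),s[i,4],gg.sum(),'mean',x[g].mean(0).round(4),'line',v[2:].round(1),'ang',np.degrees(np.arctan2(v[1],v[0])).round(1), 'along',np.percentile((p[:,:2]*1000-v[2:])@v[:2],[1,99]).round(1), 'brass',x[g&(S>100)].mean(0).round(4))
o=obs();print(o['time'],o['ee_pos'])
E
```

```text
time: 26.35
ee_pos: [0.4386, -0.0683, 0.044]
tcp_rot: [179.9, 0.1, 175.1]
wrist_force: [0.0, 0.7, -0.3]
opening: 0.0613
time: 27.02
ee_pos: [0.4382, -0.0682, 0.0474]
tcp_rot: [179.9, 0.1, 175.1]
wrist_force: [-0.5, 0.3, 0.5]
opening: 0.0855
time: 27.68
ee_pos: [0.4388, -0.0686, 0.2318]
tcp_rot: [179.9, 0.4, 175.1]
wrist_force: [0.7, -0.7, -0.1]
opening: 0.0854
[362. 182.] 273 254 mean [ 0.612  -0.2074  0.016 ] line [ 608.9 -204.6] ang -61.6 along [-45.   49.2] brass [ 0.6413 -0.2145  0.0127]
27.7333 [ 0.43904514 -0.06861884  0.23205203]
```

View pics/t5.png

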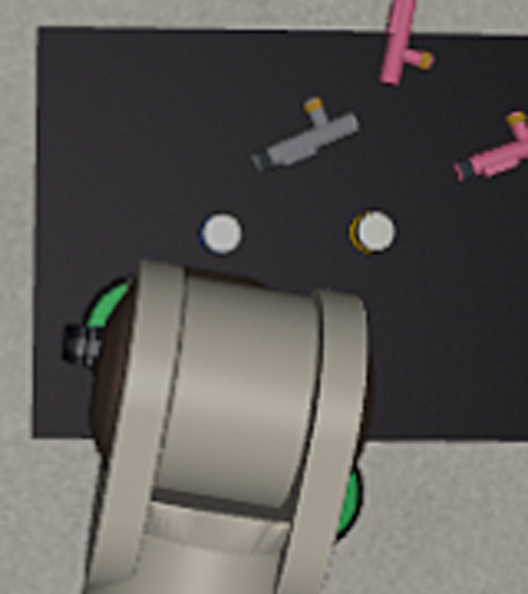

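The cup is on the left pad. The arm hides part of this view. Airbrush A is at crop (305,142), world about (0.61,−0.206), with its barrel at about −69° and the stub toward (+x). I'll go over it and look closer.

```bash
python3 - <<'E'
from fit import *
o=obs();print(o['time'])
plan([.60,-.205,.18],R.from_euler('xyz',[180,0,111],degrees=True).as_matrix())
E
```

```text
27.7333
t 27.7 pos [ 0.439  -0.0686  0.2321] q [ -8.9 -10.1  -6.3  93.4   0.1  -4. ] open 0.0855 F [-1.1 -0.6  0.6]
shift [-0.1717 -0.1222  0.0532] turn [ 0.28  0.34 64.09] | rows 10 twist/16 [-0.0139 -0.0008  0.0033] [0.02 0.02 4.01]
```

```bash

python3 -m handwheel '[[-0.0139,-0.0008,0.0033,0,0,4],[-0.0139,-0.0008,0.0033,0,0,4],[-0.0139,-0.0008,0.0033,0,0,4],[-0.0139,-0.0008,0.0033,0,0,4],[-0.0139,-0.0008,0.0033,0,0,4],[-0.0139,-0.0008,0.0033,0,0,4],[-0.0139,-0.0008,0.0033,0,0,4],[-0.0139,-0.0008,0.0033,0,0,4]]'
python3 -m handwheel '[[-0.0139,-0.0008,0.0033,0,0,4],[-0.0139,-0.0008,0.0033,0,0,4],[-0.0139,-0.0008,0.0033,0,0,4],[-0.0139,-0.0008,0.0033,0,0,4],[-0.0139,-0.0008,0.0033,0,0,4],[-0.0139,-0.0008,0.0033,0,0,4],[-0.0139,-0.0008,0.0033,0,0,4],[-0.0139,-0.0008,0.0033,0,0,4]]'
python3 -m handwheel '[[0,0,0,0,0,0],[0,0,0,0,0,0],[0,0,0,0,0,0],[0,0,0,0,0,0],[0,0,0,0,0,0],[0,0,0,0,0,0],[0,0,0,0,0,0],[0,0,0,0,0,0]]'
cat > ab.py <<'E'
from h import *
def find(c,cx,cy,rad=.075):
    """barrel pose from depth: points above table near (cx,cy); barrel fitted as long rectangle"""
    x=c['xyz']; im=c['img'].astype(int)
    pink=(im[...,0]-im[...,1]>50)
    m=(np.hypot(x[...,0]-cx,x[...,1]-cy)<rad)&(x[...,2]>.007)&(x[...,2]<.026)&~pink
    k,l,s,ce=cv2.connectedComponentsWithStats(m.astype(np.uint8))
    i=1+np.argmax(s[1:,4]); p=x[l==i]
    t=p[p[:,2]>.0148][:,:2]   # above the stub's top: only barrel (top at .018)
    g=p[:,:2]
    best=None
    for a in np.arange(0,180,1.):
        d=np.array([np.cos(np.radians(a)),np.sin(np.radians(a))]); n=np.array([-d[1],d[0]])
        w=np.subtract(*np.percentile(t@n,[95,5]))
        if best is None or w<best[0]: best=(w,a,d,n)
    w,a,d,n=best
    u=np.percentile(t@d,[1,99]); v=np.percentile(t@n,[5,95]); ctr=d*u.mean()+n*v.mean()
    off=(g-ctr)@n; st=g[np.abs(off)>14]
    print('px',ce[i].round(),'n',len(p),'ctr',ctr.round(4),'ang',a,'len',np.diff(u).round(4),'wid',round(w,4),'stub at',(st.mean(0) if len(st) else np.zeros(2)).round(4),'along',((st-ctr)@d).mean().round(4) if len(st) else None,'zmax',p[:,2].max().round(4))
    return ctr,a
E
python3 - <<'E'
from ab import *
c=shot('wrist');save(c,'w6.png');find(c,.611,-.206)
t=shot('top');find(t,.444,-.196)
plan([.611,-.206,.1],R.from_euler('xyz',[180,0,111],degrees=True).as_matrix())
E
```

```text
time: 28.4
ee_pos: [0.5402, -0.1101, 0.2002]
tcp_rot: [179.9, -0.0, 142.9]
wrist_force: [0.2, -0.3, -0.3]
opening: 0.0852
time: 29.07
ee_pos: [0.6044, -0.1995, 0.1737]
tcp_rot: [179.9, -0.1, 110.9]
wrist_force: [-0.1, -0.2, 0.1]
opening: 0.0854
time: 29.73
ee_pos: [0.6045, -0.1989, 0.1756]
tcp_rot: [179.8, -0.0, 111.1]
wrist_force: [0.2, 0.1, 0.7]
opening: 0.0857
px [280. 203.] n 2086 ctr [ 0.6094 -0.2037] ang 115.0 len [0.0928] wid 0.0169 stub at [0. 0.] along None zmax 0.0196
px [345. 248.] n 7 ctr [ 0.4216 -0.1594] ang 0.0 len [0.0028] wid 0.0 stub at [0. 0.] along None zmax 0.0168
t 29.8 pos [ 0.6044 -0.1991  0.1755] q [-18.3  16.   14.7  88.6   0.1  50.6] open 0.0853 F [0.1 0.6 0.9]
shift [-0.0088  0.0034  0.0755] turn [ 0.15 -0.01  0.11] | rows 3 twist/8 [-0.0011  0.0004  0.0094] [ 0.02 -0.    0.01]
```

View pics/w6.png

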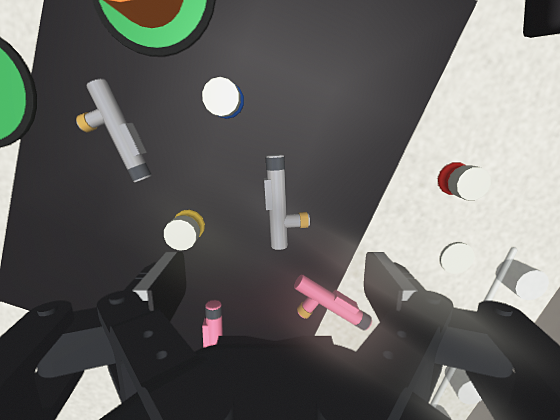

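The wrist view shows airbrush A at (280,203), almost aligned with the jaws, with its stub right of the barrel. B is at (118,130). The pink ones lie below. I'll grasp A.

```bash
python3 - <<'E'
from ab import *
plan([.6078,-.2,.06],R.from_euler('xyz',[180,0,114.3],degrees=True).as_matrix())
E
```

```text
t 29.8 pos [ 0.6044 -0.1991  0.1755] q [-18.3  16.   14.7  88.6   0.1  50.6] open 0.0853 F [0.1 0.6 0.9]
shift [-0.0021  0.0025  0.1155] turn [ 0.15 -0.01 -3.19] | rows 4 twist/8 [-0.0003  0.0003  0.0144] [ 0.02 -0.   -0.4 ]
```

```bash

python3 -m handwheel '[[-0.0003,0.0003,0.0144,0,0,-0.4],[-0.0003,0.0003,0.0144,0,0,-0.4],[-0.0003,0.0003,0.0144,0,0,-0.4],[-0.0003,0.0003,0.0144,0,0,-0.4],[-0.0003,0.0003,0.0144,0,0,-0.4],[-0.0003,0.0003,0.0144,0,0,-0.4],[-0.0003,0.0003,0.0144,0,0,-0.4],[-0.0003,0.0003,0.0144,0,0,-0.4]]' 0.2
python3 -m handwheel '[[0,0,0.01,0,0,0],[0,0,0.01,0,0,0],[0,0,0.008,0,0,0],[0,0,0.006,0,0,0],[0,0,0.004,0,0,0],[0,0,0,0,0,0],[0,0,0,0,0,0],[0,0,0,0,0,0]]'
python3 - <<'E'
from ab import *
plan([.6078,-.2,.022],R.from_euler('xyz',[180,0,114.3],degrees=True).as_matrix())
E
```

```text
time: 30.5
ee_pos: [0.6079, -0.2003, 0.0595]
tcp_rot: [179.8, -0.0, 114.3]
wrist_force: [0.4, 0.0, 0.4]
opening: 0.0516
time: 31.17
ee_pos: [0.6083, -0.2004, 0.0228]
tcp_rot: [179.8, 0.0, 114.3]
wrist_force: [0.8, 0.3, -0.6]
opening: 0.0511
t 31.2 pos [ 0.6083 -0.2004  0.0228] q [-18.3  18.6   0.9  72.2   0.1  47.4] open 0.0511 F [ 0.8  0.3 -0.6]
shift [ 0.0006 -0.0003  0.0008] turn [ 0.19  0.03 -0.01] | rows 1 twist/8 [ 0.0001 -0.      0.0001] [ 0.02  0.   -0.  ]
```

```bash

python3 -m handwheel '[[0,0,0,0,0,0],[0,0,0,0,0,0],[0,0,0,0,0,0],[0,0,0,0,0,0],[0,0,0,0,0,0],[0,0,0,0,0,0],[0,0,0,0,0,0],[0,0,0,0,0,0]]' -1 50
python3 -m handwheel '[[0,0,0,0,0,0],[0,0,0,0,0,0],[0,0,-0.008,0,0,0],[0,0,-0.02,0,0,0],[0,0,-0.03,0,0,0],[0,0,-0.035,0,0,0],[0,0,-0.035,0,0,0],[0,0,-0.03,0,0,0]]'
python3 - <<'E'
from ab import *
from fit import ik
for y in (99,-81): plan([.592,.2566,.2],R.from_euler('xyz',[180,0,y],degrees=True).as_matrix())
E
```

```text
time: 31.83
ee_pos: [0.6082, -0.2004, 0.0228]
tcp_rot: [179.8, 0.0, 114.3]
wrist_force: [-0.8, 0.4, 5.8]
opening: 0.0157
time: 32.5
ee_pos: [0.6073, -0.2004, 0.1827]
tcp_rot: [179.8, 0.0, 114.3]
wrist_force: [1.4, 0.5, -1.3]
opening: 0.0155
t 32.5 pos [ 0.6073 -0.2004  0.1827] q [-18.3  16.5  16.1  89.4   0.1  47.4] open 0.0155 F [ 1.4  0.5 -1.3]
shift [ 0.4228  0.1741 -0.0169] turn [ 0.18  0.   15.3 ] | rows 13 twist/16 [ 0.0277  0.0073 -0.0011] [0.01 0.   0.96]
t 32.5 pos [ 0.6073 -0.2004  0.1827] q [-18.3  16.5  16.1  89.4   0.1  47.4] open 0.0155 F [ 1.4  0.5 -1.3]
shift [ 0.4228  0.1741 -0.0169] turn [  -0.      0.26 -164.7 ] | rows 25 twist/32 [-0.0053  0.02   -0.0005] [-0.    0.01 -5.15]
```

```bash

python3 -m handwheel '[[0.0277,0.0073,-0.0011,0,0,0.96],[0.0277,0.0073,-0.0011,0,0,0.96],[0.0277,0.0073,-0.0011,0,0,0.96],[0.0277,0.0073,-0.0011,0,0,0.96],[0.0277,0.0073,-0.0011,0,0,0.96],[0.0277,0.0073,-0.0011,0,0,0.96],[0.0277,0.0073,-0.0011,0,0,0.96],[0.0277,0.0073,-0.0011,0,0,0.96]]'
python3 -m handwheel '[[0.0277,0.0073,-0.0011,0,0,0.96],[0.0277,0.0073,-0.0011,0,0,0.96],[0.0277,0.0073,-0.0011,0,0,0.96],[0.0277,0.0073,-0.0011,0,0,0.96],[0.0277,0.0073,-0.0011,0,0,0.96],[0.0277,0.0073,-0.0011,0,0,0.96],[0.0277,0.0073,-0.0011,0,0,0.96],[0.0277,0.0073,-0.0011,0,0,0.96]]'
python3 -m handwheel '[[0,0,0,0,0,0],[0,0,0,0,0,0],[0,0,0,0,0,0],[0,0,0,0,0,0],[0,0,0,0,0,0],[0,0,0,0,0,0],[0,0,0,0,0,0],[0,0,0,0,0,0]]'
python3 - <<'E'
from ab import *
plan([.592,.2566,.082],R.from_euler('xyz',[180,0,99],degrees=True).as_matrix())
c=shot('wrist');save(c,'w7.png')
t=shot('top');find(t,.444,-.196)
E
```

```text
time: 33.17
ee_pos: [0.5824, 0.0285, 0.1894]
tcp_rot: [179.9, -0.0, 106.6]
wrist_force: [1.6, -0.8, -1.5]
opening: 0.0156
time: 33.83
ee_pos: [0.5886, 0.2575, 0.1984]
tcp_rot: [179.9, -0.0, 98.9]
wrist_force: [0.9, 0.3, -0.2]
opening: 0.0157
time: 34.5
ee_pos: [0.589, 0.2557, 0.1984]
tcp_rot: [179.8, -0.1, 98.9]
wrist_force: [0.2, -0.3, -1.0]
opening: 0.0156
t 34.5 pos [0.589  0.2557 0.1984] q [ 23.5  17.1  18.5  91.3   0.  104.6] open 0.0156 F [ 0.2 -0.3 -1. ]
shift [0.0004 0.0028 0.1164] turn [ 0.15 -0.05 -0.1 ] | rows 4 twist/8 [0.0001 0.0004 0.0146] [ 0.02 -0.01 -0.01]
px [358. 241.] n 271 ctr [ 0.4449 -0.1987] ang 142.0 len [0.0909] wid 0.0297 stub at [0. 0.] along None zmax 0.0236
```

View pics/w7.png

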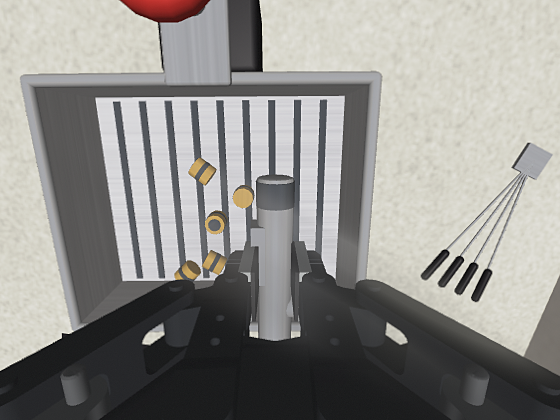

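The airbrush is held squarely at (278,260) above the basket, and all six fittings are clear to its left. I'll lower and release it.

```bash

python3 -m handwheel '[[0,0.0004,0.008,0,0,0],[0,0.0004,0.016,0,0,0],[0,0.0004,0.02,0,0,0],[0,0.0004,0.02,0,0,0],[0,0.0004,0.02,0,0,0],[0,0.0004,0.018,0,0,0],[0,0.0004,0.01,0,0,0],[0,0,0.005,0,0,0]]'
python3 -m handwheel '[[0,0,0,0,0,0],[0,0,0,0,0,0],[0,0,0,0,0,0],[0,0,0,0,0,0],[0,0,0,0,0,0],[0,0,0,0,0,0],[0,0,0,0,0,0],[0,0,0,0,0,0]]' -0.2
python3 -m handwheel '[[0,0,0,0,0,0],[0,0,-0.008,0,0,0],[0,0,-0.016,0,0,0],[0,0,-0.025,0,0,0],[0,0,-0.025,0,0,0],[0,0,-0.025,0,0,0],[0,0,-0.02,0,0,0],[0,0,-0.01,0,0,0]]'
python3 - <<'E'
from ab import *
# B: barrel direction from crop0 ~130 deg; view pose
plan([.44,-.19,.19],R.from_euler('xyz',[180,0,132],degrees=True).as_matrix())
E
```

```text
time: 35.27
ee_pos: [0.5912, 0.2563, 0.0791]
tcp_rot: [-180.0, -0.0, 98.9]
wrist_force: [-0.6, -1.4, -0.6]
opening: 0.0158
time: 35.93
ee_pos: [0.592, 0.2567, 0.0815]
tcp_rot: [179.8, -0.0, 98.9]
wrist_force: [0.4, -0.1, 0.6]
opening: 0.0345
time: 36.6
ee_pos: [0.5922, 0.2568, 0.214]
tcp_rot: [179.6, -0.1, 98.9]
wrist_force: [0.7, 0.2, 0.1]
opening: 0.0339
t 36.6 pos [0.5922 0.2568 0.214 ] q [ 23.4  17.6  20.9  92.9   0.  104.5] open 0.0339 F [0.7 0.2 0.1]
shift [-0.4178 -0.2199  0.0219] turn [  0.37   0.   -33.06] | rows 13 twist/16 [-0.0214 -0.0209  0.0014] [ 0.02  0.   -2.07]
```

```bash

python3 -m handwheel '[[-0.0214,-0.0209,0.0014,0,0,-2.07],[-0.0214,-0.0209,0.0014,0,0,-2.07],[-0.0214,-0.0209,0.0014,0,0,-2.07],[-0.0214,-0.0209,0.0014,0,0,-2.07],[-0.0214,-0.0209,0.0014,0,0,-2.07],[-0.0214,-0.0209,0.0014,0,0,-2.07],[-0.0214,-0.0209,0.0014,0,0,-2.07],[-0.0214,-0.0209,0.0014,0,0,-2.07]]' 0.2
python3 -m handwheel '[[-0.0214,-0.0209,0.0014,0,0,-2.07],[-0.0214,-0.0209,0.0014,0,0,-2.07],[-0.0214,-0.0209,0.0014,0,0,-2.07],[-0.0214,-0.0209,0.0014,0,0,-2.07],[-0.0214,-0.0209,0.0014,0,0,-2.07],[-0.0214,-0.0209,0.0014,0,0,-2.07],[-0.0214,-0.0209,0.0014,0,0,-2.07],[-0.0214,-0.0209,0.0014,0,0,-2.07]]'
python3 -m handwheel '[[0,0,0,0,0,0],[0,0,0,0,0,0],[0,0,0,0,0,0],[0,0,0,0,0,0],[0,0,0,0,0,0],[0,0,0,0,0,0],[0,0,0,0,0,0],[0,0,0,0,0,0]]'
python3 - <<'E'
from ab import *
c=shot('wrist');save(c,'w8.png');ctr,a=find(c,.4449,-.1987)
plan([*ctr,.1],R.from_euler('xyz',[180,0,a],degrees=True).as_matrix())
E
```

```text
time: 37.27
ee_pos: [0.4781, 0.0452, 0.1983]
tcp_rot: [179.9, -0.0, 115.6]
wrist_force: [-0.1, -1.0, -0.5]
opening: 0.0508
time: 37.93
ee_pos: [0.4306, -0.1887, 0.1869]
tcp_rot: [179.9, 0.0, 132.2]
wrist_force: [0.7, -0.0, 0.2]
opening: 0.0512
time: 38.6
ee_pos: [0.4315, -0.1869, 0.1871]
tcp_rot: [179.9, 0.0, 132.1]
wrist_force: [-0.4, 0.9, -0.4]
opening: 0.0511
px [276. 203.] n 1959 ctr [ 0.4458 -0.1931] ang 133.0 len [0.0924] wid 0.0172 stub at [0. 0.] along None zmax 0.0204
t 38.6 pos [ 0.4315 -0.187   0.187 ] q [-23.5  -6.8  -8.4  88.4   0.1  24.4] open 0.0511 F [-0.1 -0.2  0.1]
shift [-0.0141  0.0064  0.087 ] turn [ 0.15  0.04 -0.91] | rows 3 twist/8 [-0.0018  0.0008  0.0109] [ 0.02  0.01 -0.11]
```

View pics/w8.png

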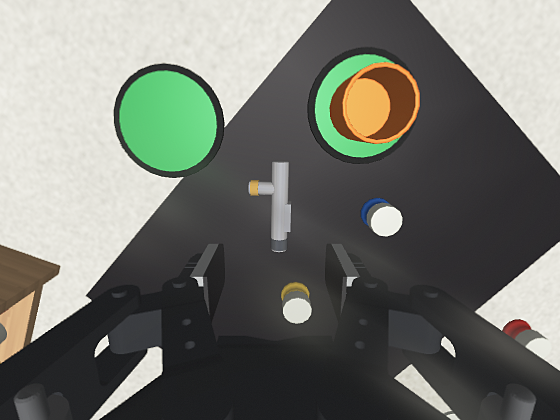

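Airbrush B is at (278,205) with its stub at the upper left, and the cup stands upright on its pad at (375,105). I'll grasp B slightly toward its dark end.

```bash
python3 - <<'E'
from ab import *
plan([.4485,-.196,.0225],R.from_euler('xyz',[180,0,133],degrees=True).as_matrix())
E
python3 -m handwheel '[[-0.0022,0.0007,0.0105,0,0,-0.11],[-0.0022,0.0007,0.0205,0,0,-0.11],[-0.0022,0.0007,0.0205,0,0,-0.11],[-0.0022,0.0007,0.0205,0,0,-0.11],[-0.0022,0.0007,0.0205,0,0,-0.11],[-0.0022,0.0007,0.0205,0,0,-0.11],[-0.0022,0.0007,0.0105,0,0,-0.11],[-0.0022,0.0007,0.0055,0,0,-0.11]]'
python3 - <<'E'
from ab import *
plan([.4485,-.196,.0225],R.from_euler('xyz',[180,0,133],degrees=True).as_matrix())
E
```

```text
t 38.6 pos [ 0.4315 -0.187   0.187 ] q [-23.5  -6.8  -8.4  88.4   0.1  24.4] open 0.0511 F [-0.1 -0.2  0.1]
shift [-0.018   0.0062  0.1645] turn [ 0.15  0.04 -0.91] | rows 5 twist/8 [-0.0023  0.0008  0.0206] [ 0.02  0.01 -0.11]
time: 39.32
ee_pos: [0.4469, -0.1961, 0.0559]
tcp_rot: [179.9, -0.1, 132.9]
wrist_force: [-0.8, 1.0, -0.0]
opening: 0.0512
t 39.3 pos [ 0.4469 -0.1961  0.0559] q [-23.8  -2.7 -19.   73.7   0.1  23.3] open 0.0512 F [-0.8  1.  -0. ]
shift [-0.0011  0.0012  0.0334] turn [ 0.08 -0.1  -0.06] | rows 1 twist/8 [-0.0001  0.0002  0.0042] [ 0.01 -0.01 -0.01]
```

```bash

python3 -m handwheel '[[-0.0003,0.0003,0.008,0,0,0],[-0.0003,0.0003,0.01,0,0,0],[-0.0003,0.0003,0.008,0,0,0],[0,0.0003,0.005,0,0,0],[0,0,0.002,0,0,0],[0,0,0,0,0,0],[0,0,0,0,0,0],[0,0,0,0,0,0]]'
python3 -m handwheel '[[0,0,0,0,0,0],[0,0,0,0,0,0],[0,0,0,0,0,0],[0,0,0,0,0,0],[0,0,0,0,0,0],[0,0,0,0,0,0],[0,0,0,0,0,0],[0,0,0,0,0,0]]' -1 50
python3 -m handwheel '[[0,0,0,0,0,0],[0,0,0,0,0,0],[0,0,-0.008,0,0,0],[0,0,-0.02,0,0,0],[0,0,-0.03,0,0,0],[0,0,-0.035,0,0,0],[0,0,-0.035,0,0,0],[0,0,-0.03,0,0,0]]'
python3 - <<'E'
from ab import *
plan([.485,.2395,.2],R.from_euler('xyz',[180,0,99],degrees=True).as_matrix())
E
```

```text
time: 39.98
ee_pos: [0.4495, -0.1964, 0.0256]
tcp_rot: [179.8, 0.1, 132.9]
wrist_force: [-0.6, 0.3, 0.1]
opening: 0.0519
time: 40.65
ee_pos: [0.4495, -0.1963, 0.0255]
tcp_rot: [179.8, 0.1, 132.9]
wrist_force: [-0.8, 1.3, 6.3]
opening: 0.0156
time: 41.32
ee_pos: [0.4488, -0.1964, 0.1856]
tcp_rot: [179.8, 0.1, 132.9]
wrist_force: [0.6, -0.0, -0.8]
opening: 0.0149
t 41.3 pos [ 0.4488 -0.1964  0.1856] q [-23.7  -4.2  -6.1  88.    0.1  23.4] open 0.0149 F [ 0.6 -0.  -0.8]
shift [ 0.2944  0.3235 -0.0139] turn [ 0.19  0.05 33.94] | rows 12 twist/16 [ 0.0238  0.0142 -0.0009] [0.01 0.   2.12]
```

```bash

python3 -m handwheel '[[0.0238,0.0142,-0.0009,0,0,2.12],[0.0238,0.0142,-0.0009,0,0,2.12],[0.0238,0.0142,-0.0009,0,0,2.12],[0.0238,0.0142,-0.0009,0,0,2.12],[0.0238,0.0142,-0.0009,0,0,2.12],[0.0238,0.0142,-0.0009,0,0,2.12],[0.0238,0.0142,-0.0009,0,0,2.12],[0.0238,0.0142,-0.0009,0,0,2.12]]'
python3 -m handwheel '[[0.0238,0.0142,-0.0009,0,0,2.12],[0.0238,0.0142,-0.0009,0,0,2.12],[0.0238,0.0142,-0.0009,0,0,2.12],[0.0238,0.0142,-0.0009,0,0,2.12],[0.0238,0.0142,-0.0009,0,0,2.12],[0.0238,0.0142,-0.0009,0,0,2.12],[0.0238,0.0142,-0.0009,0,0,2.12],[0.0238,0.0142,-0.0009,0,0,2.12]]'
python3 -m handwheel '[[0,0,0,0,0,0],[0,0,0,0,0,0],[0,0,0,0,0,0],[0,0,0,0,0,0],[0,0,0,0,0,0],[0,0,0,0,0,0],[0,0,0,0,0,0],[0,0,0,0,0,0]]'
python3 - <<'E'
from ab import *
plan([.488,.240,.083],R.from_euler('xyz',[180,0,99],degrees=True).as_matrix())
c=shot('wrist');save(c,'w9.png')
E
```

```text
time: 41.98
ee_pos: [0.4303, 0.025, 0.191]
tcp_rot: [179.8, 0.0, 115.9]
wrist_force: [0.3, -0.4, -0.3]
opening: 0.0153
time: 42.65
ee_pos: [0.4777, 0.2411, 0.1983]
tcp_rot: [179.9, -0.0, 98.9]
wrist_force: [0.6, -0.8, -0.8]
opening: 0.0151
time: 43.32
ee_pos: [0.4777, 0.2392, 0.1982]
tcp_rot: [179.8, -0.1, 99.0]
wrist_force: [0.7, 0.4, -0.2]
opening: 0.0152
t 43.3 pos [0.4777 0.2392 0.1982] q [ 26.6   1.9   1.3  89.2   0.  107.6] open 0.0152 F [ 0.7  0.4 -0.2]
shift [-0.001   0.01    0.1152] turn [ 0.16 -0.05 -0.02] | rows 4 twist/8 [-0.0001  0.0013  0.0144] [ 0.02 -0.01 -0.  ]
```

View pics/w9.png

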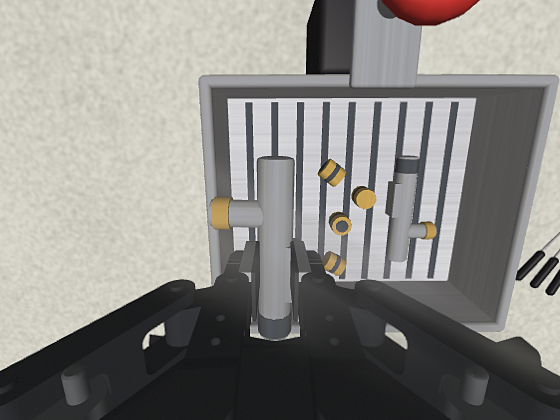

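B is held with its stub on the near side, and A lies flat in the basket at (405,210). I'll shift 14 mm inward, lower and release.

```bash

python3 -m handwheel '[[0,0.002,0.006,0,0,0],[0,0.0025,0.01,0,0,0],[0,0.0025,0.016,0,0,0],[0,0.0025,0.02,0,0,0],[0,0.0025,0.02,0,0,0],[0,0.002,0.02,0,0,0],[0,0,0.015,0,0,0],[0,0,0.008,0,0,0]]'
python3 -m handwheel '[[0,0,0,0,0,0],[0,0,0,0,0,0],[0,0,0,0,0,0],[0,0,0,0,0,0],[0,0,0,0,0,0],[0,0,0,0,0,0],[0,0,0,0,0,0],[0,0,0,0,0,0]]' -0.2
python3 -m handwheel '[[0,0,0,0,0,0],[0,0,-0.008,0,0,0],[0,0,-0.016,0,0,0],[0,0,-0.03,0,0,0],[0,0,-0.035,0,0,0],[0,0,-0.035,0,0,0],[0,0,-0.03,0,0,0],[0,0,-0.02,0,0,0]]'
python3 - <<'E'
from fit import *
plan([.5218,.3775,.25],R.from_euler('xyz',[180,0,99],degrees=True).as_matrix())
print(ik(np.hypot(.5218,.3775),.25,90),ik(np.hypot(.5218,.3775),.177,90))
c=shot('top');x=c['xyz'];save(c,'t10.png',(120,130,400,310),2.8)
E
```

```text
time: 44.03
ee_pos: [0.4909, 0.2414, 0.0799]
tcp_rot: [-180.0, 0.0, 99.0]
wrist_force: [-3.4, -2.9, 11.2]
opening: 0.0155
time: 44.7
ee_pos: [0.4919, 0.242, 0.0832]
tcp_rot: [179.8, -0.1, 99.0]
wrist_force: [-0.8, -0.6, 1.3]
opening: 0.0344
time: 45.37
ee_pos: [0.4916, 0.2418, 0.2612]
tcp_rot: [179.6, -0.1, 99.0]
wrist_force: [1.4, 0.7, -0.4]
opening: 0.0341
t 45.4 pos [0.4916 0.2418 0.2612] q [ 26.2   4.6  11.1  96.2   0.  107.2] open 0.0341 F [ 1.4  0.7 -0.4]
shift [0.1292 0.051  0.0118] turn [ 0.35 -0.11  0.01] | rows 4 twist/8 [0.0162 0.0064 0.0014] [ 0.04 -0.01  0.  ]
[18.7 26.3 97.6  0. ] [17.3 16.4 89.1  0. ]
```

View pics/t10.png

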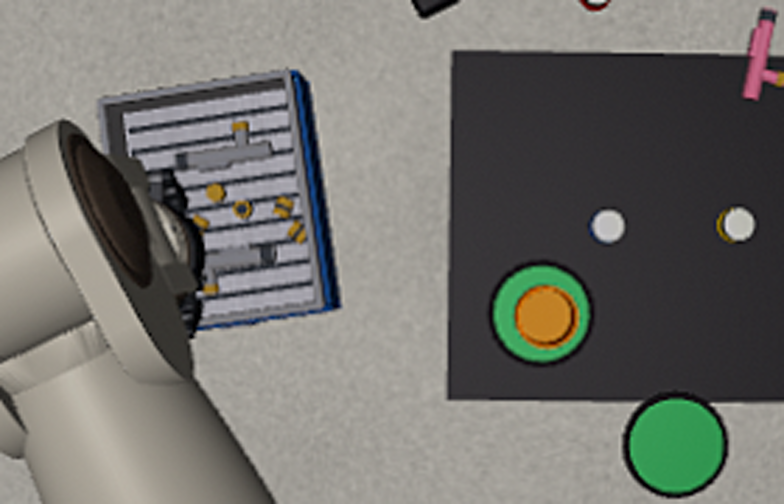

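Everything is in place in the view: both airbrushes are in the basket, at (230,155) and (240,257), along with all six fittings. The cup is upright on the left pad and the mat is clear of grey bodies. Next is the wash.

```bash

python3 -m handwheel '[[0.01,0.004,0,0,0,0],[0.017,0.0067,0,0,0,0],[0.022,0.0087,0,0,0,0],[0.024,0.0094,0.004,0,0,0],[0.022,0.0088,0.004,0,0,0],[0.018,0.007,0.005,0,0,0],[0.011,0.0045,0.005,0,0,0],[0.005,0.002,0.004,0,0,0]]' -1 60
python3 -m handwheel '[[0,0,0,0,0,0],[0,0,0,0,0,0],[0,0,0,0,0,0],[0,0,0,0,0,0],[0,0,0,0,0,0],[0,0,0,0,0,0],[0,0,0,0,0,0],[0,0,0,0,0,0]]'
python3 - <<'E'
from fit import *
plan([.5218,.3774,.207],R.from_euler('xyz',[180,0,99],degrees=True).as_matrix())
c=shot('wrist');x=c['xyz'];im=c['img'].astype(int)
m=(im[...,0]>120)&(im[...,1]<70)&(im[...,2]<70)&(x[...,2]>.17)
p=x[m];print(len(p),np.nanpercentile(p,[2,98],axis=0).round(4) if len(p) else '')
E
```

```text
time: 46.08
ee_pos: [0.5214, 0.3789, 0.233]
tcp_rot: [180.0, 0.0, 99.1]
wrist_force: [0.8, -0.0, 0.3]
opening: -0.0001
time: 46.75
ee_pos: [0.5218, 0.377, 0.2355]
tcp_rot: [179.8, -0.1, 99.0]
wrist_force: [-0.1, 0.2, -0.6]
opening: 0.0001
t 46.8 pos [0.5218 0.377  0.2355] q [ 35.9  18.   23.8  95.6  -0.  116.9] open 0.0001 F [-0.1  0.2 -0.6]
shift [0.0003 0.     0.0285] turn [ 0.16 -0.06  0.  ] | rows 1 twist/8 [0.     0.     0.0036] [ 0.02 -0.01  0.  ]
2921 [[0.4989 0.3694 0.1859]
 [0.5451 0.4069 0.1911]]
```

```bash

python3 -m handwheel '[[0,0,0.008,0,0,0],[0,0,0.01,0,0,0],[0,0,0.008,0,0,0],[0,0,0.006,0,0,0],[0,0,0.006,0,0,0],[0,0,0.006,0,0,0],[0,0,0.006,0,0,0],[0,0,0.004,0,0,0]]'
python3 -m handwheel '[[0,0,0.002,0,0,0],[0,0,0.002,0,0,0],[0,0,0,0,0,0],[0,0,0,0,0,0],[0,0,0,0,0,0],[0,0,0,0,0,0],[0,0,0,0,0,0],[0,0,0,0,0,0]]'
python3 -c "
from h import *
o=obs();print(o['ee_pos'],o['wrist_force'])"
```

```text
time: 47.47
ee_pos: [0.5217, 0.3772, 0.1822]
tcp_rot: [179.8, -0.1, 99.0]
wrist_force: [-3.9, -2.1, 13.9]
opening: -0.0001
time: 48.13
ee_pos: [0.5217, 0.3772, 0.1785]
tcp_rot: [179.8, -0.1, 99.0]
wrist_force: [-3.8, -2.8, 13.0]
opening: -0.0002
[0.52166786 0.37718248 0.17850415] [-3.77611291 -2.84395055 12.99210705]
```

```bash

python3 -m handwheel '[[0,0,0.001,0,0,0],[0,0,0.001,0,0,0],[0,0,0,0,0,0],[0,0,0,0,0,0],[0,0,0,0,0,0],[0,0,0,0,0,0],[0,0,0,0,0,0],[0,0,0,0,0,0]]'
python3 -m handwheel '[[0,0,0.001,0,0,0],[0,0,0,0,0,0],[0,0,0,0,0,0],[0,0,0,0,0,0],[0,0,0,0,0,0],[0,0,0,0,0,0],[0,0,0,0,0,0],[0,0,0,0,0,0]]'
```

```text
time: 48.8
ee_pos: [0.5217, 0.3772, 0.177]
tcp_rot: [179.8, -0.1, 99.0]
wrist_force: [-3.5, -2.4, 15.1]
opening: 0.0002
time: 49.47
ee_pos: [0.5217, 0.3772, 0.1769]
tcp_rot: [179.7, -0.1, 99.0]
wrist_force: [-5.9, -5.0, 19.8]
opening: 0.0002
```

The stop is reached at TCP z≈0.177. I'll press a little firmer, hold, and release. Strokes two and three will use the same travel.

```bash

python3 -m handwheel '[[0,0,0.001,0,0,0],[0,0,0.0005,0,0,0],[0,0,0,0,0,0],[0,0,0,0,0,0],[0,0,0,0,0,0],[0,0,0,0,0,0],[0,0,0,0,0,0],[0,0,0,0,0,0]]'
python3 -m handwheel '[[0,0,-0.004,0,0,0],[0,0,-0.006,0,0,0],[0,0,-0.007,0,0,0],[0,0,-0.008,0,0,0],[0,0,-0.009,0,0,0],[0,0,-0.01,0,0,0],[0,0,-0.01,0,0,0],[0,0,-0.006,0,0,0]]'
python3 -m handwheel '[[0,0,0,0,0,0],[0,0,0,0,0,0],[0,0,0,0,0,0],[0,0,0,0,0,0],[0,0,0,0,0,0],[0,0,0,0,0,0],[0,0,0,0,0,0],[0,0,0,0,0,0]]'
python3 -m handwheel '[[0,0,0,0,0,0],[0,0,0,0,0,0],[0,0,0,0,0,0],[0,0,0,0,0,0],[0,0,0,0,0,0],[0,0,0,0,0,0],[0,0,0,0,0,0],[0,0,0,0,0,0]]'
python3 - <<'E'
from h import *
c=shot('wrist');x=c['xyz'];im=c['img'].astype(int)
m=(im[...,0]>120)&(im[...,1]<70)&(im[...,2]<70)&(x[...,2]>.14)
print(np.nanmedian(x[m],axis=0),obs()['ee_pos'])
E
```

```text
time: 50.13
ee_pos: [0.5218, 0.3773, 0.1767]
tcp_rot: [179.6, -0.2, 99.0]
wrist_force: [-7.2, -5.2, 27.4]
opening: -0.0
time: 50.8
ee_pos: [0.5218, 0.3773, 0.234]
tcp_rot: [179.8, -0.1, 99.0]
wrist_force: [-0.4, 1.0, 1.0]
opening: -0.0003
time: 51.47
ee_pos: [0.5217, 0.3771, 0.2326]
tcp_rot: [179.9, -0.0, 99.0]
wrist_force: [0.3, 0.7, 0.0]
opening: -0.0
time: 52.13
ee_pos: [0.5217, 0.3772, 0.2327]
tcp_rot: [179.9, -0.0, 99.0]
wrist_force: [-0.0, -0.4, 0.5]
opening: 0.0002
[0.51904787 0.38563672 0.1895625 ] [0.52171099 0.37720798 0.23277812]
```

Stroke 1 hit the stop at 27 N and the head is back at 0.1896. Now strokes 2 and 3.

```bash

python3 -m handwheel '[[0,0,0.008,0,0,0],[0,0,0.01,0,0,0],[0,0,0.008,0,0,0],[0,0,0.007,0,0,0],[0,0,0.007,0,0,0],[0,0,0.007,0,0,0],[0,0,0.006,0,0,0],[0,0,0.003,0,0,0]]'
python3 -m handwheel '[[0,0,0.0015,0,0,0],[0,0,0.001,0,0,0],[0,0,0.001,0,0,0],[0,0,0,0,0,0],[0,0,0,0,0,0],[0,0,0,0,0,0],[0,0,0,0,0,0],[0,0,0,0,0,0]]'
python3 -m handwheel '[[0,0,0.0003,0,0,0],[0,0,0,0,0,0],[0,0,0,0,0,0],[0,0,0,0,0,0],[0,0,0,0,0,0],[0,0,0,0,0,0],[0,0,0,0,0,0],[0,0,0,0,0,0]]'
python3 -m handwheel '[[0,0,-0.004,0,0,0],[0,0,-0.006,0,0,0],[0,0,-0.007,0,0,0],[0,0,-0.008,0,0,0],[0,0,-0.009,0,0,0],[0,0,-0.01,0,0,0],[0,0,-0.01,0,0,0],[0,0,-0.006,0,0,0]]'
python3 -m handwheel '[[0,0,0,0,0,0],[0,0,0,0,0,0],[0,0,0,0,0,0],[0,0,0,0,0,0],[0,0,0,0,0,0],[0,0,0,0,0,0],[0,0,0,0,0,0],[0,0,0,0,0,0]]'
python3 -m handwheel '[[0,0,0,0,0,0],[0,0,0,0,0,0],[0,0,0,0,0,0],[0,0,0,0,0,0],[0,0,0,0,0,0],[0,0,0,0,0,0],[0,0,0,0,0,0],[0,0,0,0,0,0]]'
python3 - <<'E'
from h import *
c=shot('wrist');x=c['xyz'];im=c['img'].astype(int)
m=(im[...,0]>120)&(im[...,1]<70)&(im[...,2]<70)&(x[...,2]>.14)
print(np.nanmedian(x[m],axis=0),obs()['ee_pos'])
E
```

```text
time: 52.85
ee_pos: [0.5218, 0.3773, 0.1776]
tcp_rot: [179.8, -0.1, 99.0]
wrist_force: [-2.9, -1.2, 14.6]
opening: 0.0003
time: 53.52
ee_pos: [0.5219, 0.3773, 0.1768]
tcp_rot: [179.6, -0.2, 99.0]
wrist_force: [-5.4, -3.8, 24.1]
opening: -0.0004
time: 54.18
ee_pos: [0.5219, 0.3773, 0.1768]
tcp_rot: [179.6, -0.2, 99.0]
wrist_force: [-6.8, -4.4, 26.5]
opening: -0.0001
time: 54.85
ee_pos: [0.5218, 0.3773, 0.2342]
tcp_rot: [179.8, -0.1, 99.0]
wrist_force: [-0.4, 0.2, 0.2]
opening: -0.0
time: 55.52
ee_pos: [0.5217, 0.3772, 0.2328]
tcp_rot: [179.9, -0.0, 99.0]
wrist_force: [-0.3, -0.7, 0.7]
opening: -0.0001
time: 56.18
ee_pos: [0.5217, 0.3772, 0.233]
tcp_rot: [179.9, -0.0, 99.0]
wrist_force: [0.1, -0.4, 1.0]
opening: -0.0003
[0.51912448 0.38557037 0.1895424 ] [0.52172667 0.37718837 0.23295704]
```

```bash

python3 -m handwheel '[[0,0,0.008,0,0,0],[0,0,0.01,0,0,0],[0,0,0.008,0,0,0],[0,0,0.007,0,0,0],[0,0,0.007,0,0,0],[0,0,0.007,0,0,0],[0,0,0.006,0,0,0],[0,0,0.003,0,0,0]]'
python3 -m handwheel '[[0,0,0.0015,0,0,0],[0,0,0.001,0,0,0],[0,0,0.001,0,0,0],[0,0,0,0,0,0],[0,0,0,0,0,0],[0,0,0,0,0,0],[0,0,0,0,0,0],[0,0,0,0,0,0]]'
python3 -m handwheel '[[0,0,0.0003,0,0,0],[0,0,0,0,0,0],[0,0,0,0,0,0],[0,0,0,0,0,0],[0,0,0,0,0,0],[0,0,0,0,0,0],[0,0,0,0,0,0],[0,0,0,0,0,0]]'
python3 -m handwheel '[[0,0,-0.004,0,0,0],[0,0,-0.006,0,0,0],[0,0,-0.007,0,0,0],[0,0,-0.008,0,0,0],[0,0,-0.009,0,0,0],[0,0,-0.01,0,0,0],[0,0,-0.012,0,0,0],[0,0,-0.012,0,0,0]]'
python3 -m handwheel '[[0,0,0,0,0,0],[0,0,0,0,0,0],[0,0,0,0,0,0],[0,0,0,0,0,0],[0,0,0,0,0,0],[0,0,0,0,0,0],[0,0,0,0,0,0],[0,0,0,0,0,0]]'
python3 -m handwheel '[[0.004,-0.008,-0.005,0,0,0],[0.0091,-0.0176,0,0,0,0],[0.0091,-0.0176,0,0,0,0],[0.0091,-0.0176,0,0,0,0],[0.0091,-0.0176,0,0,0,0],[0.0091,-0.0176,0,0,0,0],[0.0091,-0.0176,0,0,0,0],[0.0091,-0.0176,0,0,0,0]]'
python3 -m handwheel '[[0.0091,-0.0176,0,0,0,0],[0.0091,-0.0176,0,0,0,0],[0.0091,-0.0176,0,0,0,0],[0.0091,-0.0176,0,0,0,0],[0.0091,-0.0176,0,0,0,0],[0.0091,-0.0176,0,0,0,0],[0.0091,-0.0176,0,0,0,0],[0.004,-0.008,0,0,0,0]]'
python3 - <<'E'
from h import *
c=shot('top');x=c['xyz'];im=c['img'].astype(int);save(c,'t11.png',(60,50,460,330),1.9)
m=(im[...,0]>120)&(im[...,1]<70)&(im[...,2]<70)&(x[...,2]>.14)
print('head',np.nanmedian(x[m],axis=0),obs()['q'].round(1))
E
```

```text
time: 56.9
ee_pos: [0.5218, 0.3772, 0.1778]
tcp_rot: [179.8, -0.1, 99.0]
wrist_force: [-2.7, -2.0, 15.1]
opening: -0.0002
time: 57.57
ee_pos: [0.5219, 0.3773, 0.1768]
tcp_rot: [179.6, -0.2, 99.0]
wrist_force: [-6.1, -3.7, 24.2]
opening: -0.0001
time: 58.23
ee_pos: [0.5219, 0.3773, 0.1768]
tcp_rot: [179.6, -0.2, 99.0]
wrist_force: [-6.6, -3.8, 24.9]
opening: -0.0002
time: 58.9
ee_pos: [0.5215, 0.3771, 0.2414]
tcp_rot: [179.9, -0.0, 99.0]
wrist_force: [-0.3, 0.5, -0.2]
opening: 0.0001
time: 59.57
ee_pos: [0.5216, 0.3771, 0.241]
tcp_rot: [179.9, -0.0, 99.0]
wrist_force: [0.4, 0.2, 0.5]
opening: 0.0001
time: 60.23
ee_pos: [0.38, 0.4237, 0.2465]
tcp_rot: [179.8, -0.1, 99.0]
wrist_force: [-0.2, 0.4, 0.4]
opening: 0.0001
time: 60.9
ee_pos: [0.2391, 0.4702, 0.2463]
tcp_rot: [179.9, -0.1, 99.1]
wrist_force: [0.2, -0.2, -0.5]
opening: -0.0003
head [0.52011861 0.37749375 0.18941182] [ 6.31e+01  1.70e+00  6.40e+00  9.46e+01 -1.00e-01  1.44e+02]
```

View pics/t11.png

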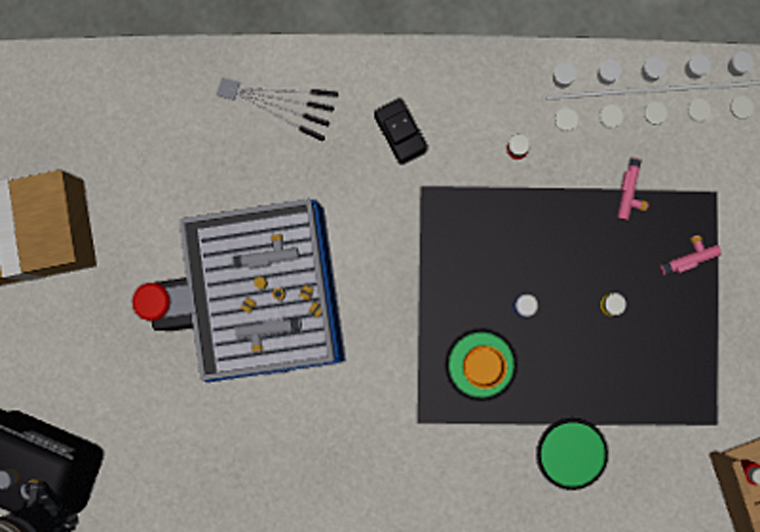

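```bash
python3 -c "
from h import *
print(obs()['time'],obs()['wrist_force']);print(order.job_done())"
```

```text
60.95 [-0.39619975  0.79509572  0.18434727]
the job is handed in; nothing more can be done
None
```

The washer is loaded and washed with three strokes, and I handed the job in at 61 s. One early jolt may count as a force violation (below).

**What I did:** I poured all six brass fittings into the basket and stood the empty cup upright on the left green pad. I then laid both grey airbrushes flat in the basket. Each stroke went down to the stop, with 25–27 N on the wrist, was held for about 0.7 s or more, and was let fully up again.

**Last checks:**
- **Final picture:** it shows six fittings and both airbrushes inside the basket, the cup on its pad, and the jars and pink pieces where they started.
- **Plunger:** the head read 0.189 m high after strokes 1 to 3, so it came fully up each time.
- **Robot:** wrist force was about 0, with the arm clear of the scene.

**What did not go cleanly:** at about 3.4 s, on the first approach to the cup, the arm ran up against its shoulder and elbow limits. The wrist sensor then briefly read about 147 N (−81, 6, −122), above the 120 N limit. The arm and gripper appeared to touch nothing, but this may count against the run. I also had to set the emptied cup down once and regrasp it from above, because the pad was out of reach with the first grasp.

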